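Set up the trim press for the next batch

TASK

Set up the trim press for its next batch: draw the nest carriage out to the loading end, tip the cropped gates out of the catch pan into the grey remelt bin and set the empty pan back in its place under the chute, nose towards the loading end as before. With the carriage at the loading end, load every casting lying on the table, foot plate fully down in a nest and gate stub up, filling the nests from the press end without a gap. When all that is done, push the carriage to the first station, where the leading nest is under the ram and the spring detent clicks in, and leave the hammer, wrench, bottle and brush where they are.

Things in the scene. Friction and masses are not known exactly. Their poses are not given: they have to be found in the camera images.
- press: Green trim press with its rail slide, fixed. Origin on the table under the ram. Axes: x across the rail, away from the robot; y along the rail from the ram to the loading end; z up. Rail bed 140 mm wide, y = -240 to 440 mm. The head (100 mm wide in y) overhangs the rail 128 to 240 mm up, from x = -40 mm; cylinder on top to 325 mm; column at x = 155 mm.
- carriage (a joint): Nest carriage, a steel plate 130 x 250 mm sliding along the press's y axis. Value in m: 0 = loading end, growing towards the press (-y), stop at 0.345. A spring ball clicks into detents at 0, 0.180 (first station: nest0 under the ram), 0.258 and 0.336; it snaps in from within 4 mm, takes up to 15 N in or out, about 1 N between, and stays where it is left.
- knob (a point): Centre of the black upright push knob at the carriage's trailing end: a cylinder 28 mm in diameter and 50 mm high (25 mm above and below this point), 70 mm beyond nest2 along y. Moves with the carriage; axes as the press.
- pan_seat (a point): Where the pan's origin belongs, on the table in front of the press, axes as the press; the pan's nose belongs towards +y. The gate chute ends at x = +60 mm, 45 to 60 mm up. Two 12 mm high angle strips border the seat: one along y with its inner face at x = -61 mm, one along x with its inner face at y = -92 mm.
- pan: Loose dark sheet-steel catch pan 170 (x) x 110 (y) mm; walls 45 mm high at both sides and the rear (-x), floor 4 mm; nose (+x) open, its last 33 mm ramping up 5 mm. Origin: centre of the underside, z up. Carrying rail overhead along x: 16 mm wide, 22 mm high, centred at z = 105 mm, x = -85 to 45 mm, joined to the side walls by a yoke at x = 40 mm, top z = 118 mm. 0.3 kg empty, 0.8 kg full.
- pan_lip (a point): Middle of the pan's nose edge, where things slide out (86, 0, 6 mm in the pan's frame).
- bin: Fixed open grey remelt bin, 190 x 190 mm outside, 90 mm high, walls and floor 5 mm. Origin: centre of its underside.
- hammer: Bystander: hammer lying on the table, 260 mm long.
- wrench: Bystander: wrench lying on the table, 200 mm long.
- bottle: Bystander: water bottle standing on the table, 64 mm in diameter, 190 mm high.
- brush: Bystander: hand brush on the table, 240 mm long.
- nest0 (a point): Centre of the floor of the leading nest, nearest the press: a pocket in the carriage's top, 96 mm (x) by 66 mm (y), 10 mm deep, open upward, axes as the press. Nests are 78 mm apart along y. Moves with the carriage.
- nest1 (a point): Centre of the floor of the middle nest: a pocket in the carriage's top, 96 mm (x) by 66 mm (y), 10 mm deep, open upward, axes as the press. Nests are 78 mm apart along y. Moves with the carriage.
- nest2 (a point): Centre of the floor of the trailing nest, nearest the knob: a pocket in the carriage's top, 96 mm (x) by 66 mm (y), 10 mm deep, open upward, axes as the press. Nests are 78 mm apart along y. Moves with the carriage.
- gate0: Cropped-off gate: a loose aluminium block 50 (x) x 34 (y) x 24 (z) mm, 0.1 kg; origin centre of its 50 x 34 underside. Lies in the pan at the start. May be absent.
- gate1: Cropped-off gate: a loose aluminium block 50 (x) x 34 (y) x 24 (z) mm, 0.1 kg; origin centre of its 50 x 34 underside. Lies in the pan at the start. May be absent.
- gate2: Cropped-off gate: a loose aluminium block 50 (x) x 34 (y) x 24 (z) mm, 0.1 kg; origin centre of its 50 x 34 underside. Lies in the pan at the start. May be absent.
- gate3: Cropped-off gate: a loose aluminium block 50 (x) x 34 (y) x 24 (z) mm, 0.1 kg; origin centre of its 50 x 34 underside. Lies in the pan at the start. May be absent.
- casting0: Aluminium casting: foot plate 90 (x) x 60 (y) x 16 (z) mm with an upright gate stub 34 (x) x 24 (y) mm on its middle, rising from z = 16 to 62 mm. Origin: centre of the underside; z up through the stub. About 0.33 kg. Lies foot down on the table at the start. May be absent.
- casting1: Aluminium casting: foot plate 90 (x) x 60 (y) x 16 (z) mm with an upright gate stub 34 (x) x 24 (y) mm on its middle, rising from z = 16 to 62 mm. Origin: centre of the underside; z up through the stub. About 0.33 kg. Lies foot down on the table at the start. May be absent.
- casting2: Aluminium casting: foot plate 90 (x) x 60 (y) x 16 (z) mm with an upright gate stub 34 (x) x 24 (y) mm on its middle, rising from z = 16 to 62 mm. Origin: centre of the underside; z up through the stub. About 0.33 kg. Lies foot down on the table at the start. May be absent.
Not all that is in view belongs to the job. Leave any red or turquoise look-alike of the casting2 alone.

How it is judged:
On the way, in this order (a step that is already met when the one before it is completed fails the run):
1. the pan is tipped (more than 40 degrees) with its nose over the bin (angle between pan's own z axis and vertical above 0.7 rad and horizontal distance between pan_lip and bin below 0.13 m), for 0.2 s.
2. all gates in the bin, the pan back in its seat, every casting seated stub up in a nest and the leading nests filled, with the carriage at the loading end (within 30 mm) (x of gate0 in the frame of bin between -0.095 and 0.095 m and y of gate0 in the frame of bin between -0.095 and 0.095 m and z of each of gate0, gate1, gate2, gate3 in the frame of bin below 0.09 m and x of gate1 in the frame of bin between -0.095 and 0.095 m and y of gate1 in the frame of bin between -0.095 and 0.095 m and x of gate2 in the frame of bin between -0.095 and 0.095 m and y of gate2 in the frame of bin between -0.095 and 0.095 m and x of gate3 in the frame of bin between -0.095 and 0.095 m and y of gate3 in the frame of bin between -0.095 and 0.095 m and horizontal distance between pan and pan_seat below 0.02 m and height (world z) of pan below 0.008 m and angle between pan's own z axis and vertical below 0.06 rad and angle between the y axis of pan and the x axis of pan_seat, either way round below 0.2 rad and y of pan_lip in the frame of pan_seat above 0 m and ((horizontal distance between casting0 and nest0 below 0.008 m and z of casting0 in the frame of nest0 between -0.005 and 0.005 m and angle between casting0's own z axis and vertical below 0.1 rad) or (horizontal distance between casting0 and nest1 below 0.008 m and z of casting0 in the frame of nest1 between -0.005 and 0.005 m and angle between casting0's own z axis and vertical below 0.1 rad) or (horizontal distance between casting0 and nest2 below 0.008 m and z of casting0 in the frame of nest2 between -0.005 and 0.005 m and angle between casting0's own z axis and vertical below 0.1 rad)) and ((horizontal distance between casting1 and nest0 below 0.008 m and z of casting1 in the frame of nest0 between -0.005 and 0.005 m and angle between casting1's own z axis and vertical below 0.1 rad) or (horizontal distance between casting1 and nest1 below 0.008 m and z of casting1 in the frame of nest1 between -0.005 and 0.005 m and angle between casting1's own z axis and vertical below 0.1 rad) or (horizontal distance between casting1 and nest2 below 0.008 m and z of casting1 in the frame of nest2 between -0.005 and 0.005 m and angle between casting1's own z axis and vertical below 0.1 rad)) and ((horizontal distance between casting2 and nest0 below 0.008 m and z of casting2 in the frame of nest0 between -0.005 and 0.005 m and angle between casting2's own z axis and vertical below 0.1 rad) or (horizontal distance between casting2 and nest1 below 0.008 m and z of casting2 in the frame of nest1 between -0.005 and 0.005 m and angle between casting2's own z axis and vertical below 0.1 rad) or (horizontal distance between casting2 and nest2 below 0.008 m and z of casting2 in the frame of nest2 between -0.005 and 0.005 m and angle between casting2's own z axis and vertical below 0.1 rad)) and ((horizontal distance between casting0 and nest0 below 0.008 m and z of casting0 in the frame of nest0 between -0.005 and 0.005 m and angle between casting0's own z axis and vertical below 0.1 rad) or (horizontal distance between casting1 and nest0 below 0.008 m and z of casting1 in the frame of nest0 between -0.005 and 0.005 m and angle between casting1's own z axis and vertical below 0.1 rad) or (horizontal distance between casting2 and nest0 below 0.008 m and z of casting2 in the frame of nest0 between -0.005 and 0.005 m and angle between casting2's own z axis and vertical below 0.1 rad)) and ((horizontal distance between casting0 and nest1 below 0.008 m and z of casting0 in the frame of nest1 between -0.005 and 0.005 m and angle between casting0's own z axis and vertical below 0.1 rad) or (horizontal distance between casting1 and nest1 below 0.008 m and z of casting1 in the frame of nest1 between -0.005 and 0.005 m and angle between casting1's own z axis and vertical below 0.1 rad) or (horizontal distance between casting2 and nest1 below 0.008 m and z of casting2 in the frame of nest1 between -0.005 and 0.005 m and angle between casting2's own z axis and vertical below 0.1 rad)) and value of joint carriage below 0.03 m), for 0.2 s.
3. the carriage is in the first station's detent (value of joint carriage between 0.176 and 0.184 m and velocity of joint carriage between -0.01 and 0.01 m/s), for 0.3 s.
At the end, for the whole second after the job is handed in: All gates in the bin; pan level in its seat (20 mm, 0.2 rad), nose to the loading end; every casting stub up in a nest (8 mm sideways, 5 mm from its floor, 0.1 rad), nest0 and nest1 filled; carriage in the first detent (0.180 m, 4 mm); all at rest (x of gate0 in the frame of bin between -0.095 and 0.095 m and y of gate0 in the frame of bin between -0.095 and 0.095 m and z of each of gate0, gate1, gate2, gate3 in the frame of bin below 0.09 m and x of gate1 in the frame of bin between -0.095 and 0.095 m and y of gate1 in the frame of bin between -0.095 and 0.095 m and x of gate2 in the frame of bin between -0.095 and 0.095 m and y of gate2 in the frame of bin between -0.095 and 0.095 m and x of gate3 in the frame of bin between -0.095 and 0.095 m and y of gate3 in the frame of bin between -0.095 and 0.095 m and horizontal distance between pan and pan_seat below 0.02 m and height (world z) of pan below 0.008 m and angle between pan's own z axis and vertical below 0.06 rad and angle between the y axis of pan and the x axis of pan_seat, either way round below 0.2 rad and y of pan_lip in the frame of pan_seat above 0 m and ((horizontal distance between casting0 and nest0 below 0.008 m and z of casting0 in the frame of nest0 between -0.005 and 0.005 m and angle between casting0's own z axis and vertical below 0.1 rad) or (horizontal distance between casting0 and nest1 below 0.008 m and z of casting0 in the frame of nest1 between -0.005 and 0.005 m and angle between casting0's own z axis and vertical below 0.1 rad) or (horizontal distance between casting0 and nest2 below 0.008 m and z of casting0 in the frame of nest2 between -0.005 and 0.005 m and angle between casting0's own z axis and vertical below 0.1 rad)) and ((horizontal distance between casting1 and nest0 below 0.008 m and z of casting1 in the frame of nest0 between -0.005 and 0.005 m and angle between casting1's own z axis and vertical below 0.1 rad) or (horizontal distance between casting1 and nest1 below 0.008 m and z of casting1 in the frame of nest1 between -0.005 and 0.005 m and angle between casting1's own z axis and vertical below 0.1 rad) or (horizontal distance between casting1 and nest2 below 0.008 m and z of casting1 in the frame of nest2 between -0.005 and 0.005 m and angle between casting1's own z axis and vertical below 0.1 rad)) and ((horizontal distance between casting2 and nest0 below 0.008 m and z of casting2 in the frame of nest0 between -0.005 and 0.005 m and angle between casting2's own z axis and vertical below 0.1 rad) or (horizontal distance between casting2 and nest1 below 0.008 m and z of casting2 in the frame of nest1 between -0.005 and 0.005 m and angle between casting2's own z axis and vertical below 0.1 rad) or (horizontal distance between casting2 and nest2 below 0.008 m and z of casting2 in the frame of nest2 between -0.005 and 0.005 m and angle between casting2's own z axis and vertical below 0.1 rad)) and ((horizontal distance between casting0 and nest0 below 0.008 m and z of casting0 in the frame of nest0 between -0.005 and 0.005 m and angle between casting0's own z axis and vertical below 0.1 rad) or (horizontal distance between casting1 and nest0 below 0.008 m and z of casting1 in the frame of nest0 between -0.005 and 0.005 m and angle between casting1's own z axis and vertical below 0.1 rad) or (horizontal distance between casting2 and nest0 below 0.008 m and z of casting2 in the frame of nest0 between -0.005 and 0.005 m and angle between casting2's own z axis and vertical below 0.1 rad)) and ((horizontal distance between casting0 and nest1 below 0.008 m and z of casting0 in the frame of nest1 between -0.005 and 0.005 m and angle between casting0's own z axis and vertical below 0.1 rad) or (horizontal distance between casting1 and nest1 below 0.008 m and z of casting1 in the frame of nest1 between -0.005 and 0.005 m and angle between casting1's own z axis and vertical below 0.1 rad) or (horizontal distance between casting2 and nest1 below 0.008 m and z of casting2 in the frame of nest1 between -0.005 and 0.005 m and angle between casting2's own z axis and vertical below 0.1 rad)) and value of joint carriage between 0.176 and 0.184 m and linear speed of each of pan, casting0, casting1, casting2 below 0.02 m/s); the robot touches nothing.
It fails at once if the hammer is shoved more than 40 mm (distance of hammer from where it was at the start of the episode above 0.04 m).
It fails at once if the wrench is shoved more than 40 mm (distance of wrench from where it was at the start of the episode above 0.04 m).
It fails at once if the bottle is shoved more than 40 mm (distance of bottle from where it was at the start of the episode above 0.04 m).
It fails at once if the brush is shoved more than 40 mm (distance of brush from where it was at the start of the episode above 0.04 m).
Of casting0, casting1, casting2 only 2 to 3 are there at a start; the rules pass over those that are not, and their reading is None.
Of gate0, gate1, gate2, gate3 only 2 to 4 are there at a start; the rules pass over those that are not, and their reading is None.
At some moment in a run one of casting0, casting1, casting2, pan may be knocked a few centimetres aside while the robot is not near it.
It also fails if it takes over 210 s, if anything falls off the work surface, if the arm or the gripper's body presses on something with over 40 N, if the wrist force passes 120 N, or if a joint passes its speed limit or range.

ROBOT

A 6-joint arm with a two-finger parallel gripper is mounted at the origin on the work surface. World frame = base frame: x ahead of the robot, y to its left, z up, the work surface at z = 0. Lengths are in m, angles in rad, forces in N, time in s.
With the tool pointing down it reaches from about 0.325 to 0.925 m from the base axis. Payload 3.1 kg.
Tool frame: the origin (TCP) lies at the very end of the fingers, on their centre line; the grasp point (between the pads) lies 19 mm behind it; z points along the fingers, y is the line along which they close (so a half turn about z gives the same grasp; the last joint's range is limited). The gripper opens to 85 mm and grips with 20 to 120 N. Pads are 22 mm wide; open, the fingers measure 114 mm over their backs; the gripper's body (76 mm by 85 mm) begins 54 mm behind the grasp point. The pads swing forward as they close: fully open they stand 13 mm farther back than shut.
Start: joints at [1.016, 0.217, 1.613, -0, 1.311, -0.112], TCP at [0.268, 0.565, 0.231] pointing down, gripper open.
Joint ranges: [-2.75, 2.75], [-0.78, 2.1], [0.31, 2.55], [-1.13, 4.27], [0.13, 2.63], [-2.58, 2.58]. Speed limits (rad/s): [2.79, 2.79, 3.14, 3.14, 3.14, 3.14].

INTERFACE

Orientations are given as a unit quaternion [x, y, z, w].
In Python, from rig import arm, snapshot, ticket, masks_of, mark_of gives the robot as it stands.
- The arm moves only by the tool arm_command, never from a script. Its arguments are lists of equal length, an entry for each row: "travel": the shift along the tool's x, y, z in m, a list of three; "yaw": the turn about the tool's z in rad; "fingers": the closure, from 0 (fully open) to 1 (shut). In form: {"travel": [[tx, ty, tz], ...], "yaw": [yaw, ...], "fingers": [fingers, ...]}. A call has 1 to 8 rows; each row is the pose to reach, as a shift and turn from the pose commanded when the call began, along the tool's axes at that moment; what a row does not reach only later rows make up. A row lasts 1/8 s, in which the tool goes at most 62.5 mm and 10.7 degrees, less where a joint would pass 70% of its speed; a pose out of reach is approached as far as the arm can. A call with a gripper value outside its range is refused whole. The fingers move at their own pace and stop on an object; the grip force is fixed at half the most. Time passes only in rows, so rows that repeat a pose let the fingers close. It gives the time, the measured TCP pose, the force, the opening and the grip force at its end, in the units of the state.
- arm.state(): the state, without advancing time (a new reading comes with each control period).
- snapshot(name): name is "scene" or "top"; returns a dict with "img" (480x640x3 uint8, red, green, blue), "fovy" (degrees; the focal length in pixels is half the picture's height over the tangent of half this angle, whatever the lens; pixels are square), "cx", "cy" (the principal point, pixels), "k1" (the pictures are not rectified: a ray, as slopes to the right and down, at radius r is drawn at 1 + k1 r^2 times it, then the intrinsics apply), "rvec" (rotation vector, rad) and "tvec" (3), from world to camera coordinates, as OpenCV has them. Camera axes: x right, y down, z forward; pixel columns grow to the right and rows downward; lengths in m; the calibration is good to about 2 mm. A picture is of the moment at which its call begins. There is no depth.
- ticket.close_job(): hands the job in; it is judged then, once.
Trained networks look in the newest picture that a camera, given by its name, has taken for a name from the list of things; names that differ only in an ending like _2 or _b are one class to them, and where a whole thing is asked for, a point or a joint stands for the part that bears it (a point fixed in the world has none). Each returns a list of dicts, best first, with "score" (0 to 1); they miss things now and then, are a little off and sometimes report something else, mostly with a low value. They report only what shows in the picture. A call takes as long as a camera call. They do not tell look-alikes from the thing itself.
- masks_of(camera, thing): "mask" (480x640 bool, what is visible of it).
- mark_of(camera, thing): "xyz" ([x, y, z] in m, in world coordinates, good to about 4 mm: a listed point, or the origin of a listed thing).
The state is a dict: "t": time; "joint_pos": joint angles; "qd": joint speeds; "tau": joint torques, N m; "ee_pos": TCP position; "tcp_rot": TCP orientation; "ft_force": force on the tool from outside, world axes, zero at the start; "torque": the same for the moment, N m; "opening": finger opening in m; "grip_force": force on a finger pad.
Only numpy, scipy, OpenCV 4.12 (cv2) and the standard library are available. Lean on these libraries where they do the work, as an engineer would, in place of code of your own. Each camera call takes 0.05 s, during which the arm holds its last target. There are 200 camera calls.

## Working session

There is one attempt and no reset: what is moved stays moved. The work goes in short steps, Python scripts to look and compute and a tool call to move; the robot and the scene stay as the last step left them, time stands still between calls to the robot, and variables do not carry over. Pictures are saved under pics/ and viewed, at most 14 in all, crops included, and the job is handed in when it is done.

Besides the shell and the picture viewer there is one more tool, called after "Request:" as name([rows], argument=value, ...), one row to a line, values as JSON. arm_command: Moves the arm, as the interface text tells. Its arguments: {"type":"object","properties":{"travel":{"type":"array"},"yaw":{"type":"array"},"fingers":{"type":"array"}},"required":["travel","yaw","fingers"]}

```bash
mkdir -p pics; ls; cat > h.py <<'E'
import numpy as np, cv2
from rig import arm, snapshot, ticket, masks_of, mark_of
def save(s,name,crop=None,scale=1):
    im=s["img"][:,:,::-1]
    if crop: x0,y0,x1,y1=crop; im=im[y0:y1,x0:x1]
    if scale!=1: im=cv2.resize(im,None,fx=scale,fy=scale,interpolation=cv2.INTER_CUBIC)
    cv2.imwrite(f"pics/{name}.png",im)
def cam(s):
    f=240/np.tan(np.radians(s["fovy"])/2)
    K=np.array([[f,0,s["cx"]],[0,f,s["cy"]],[0,0,1]])
    return K,np.array([s["k1"],0,0,0,0.]),cv2.Rodrigues(np.array(s["rvec"],float))[0],np.array(s["tvec"],float)
def proj(s,P):
    K,d,R,t=cam(s)
    return cv2.projectPoints(np.array(P,float).reshape(-1,1,3),cv2.Rodrigues(R)[0],t,K,d)[0].reshape(-1,2)
def unproj(s,uv,z):
    K,d,R,t=cam(s)
    n=cv2.undistortPoints(np.array(uv,float).reshape(-1,1,2),K,d).reshape(-1,2)
    r=np.c_[n,np.ones(len(n))]@R; c=-R.T@t
    return c+r*((z-c[2])/r[:,2])[:,None]
E
cat > look.py <<'E'
from h import *
np.set_printoptions(precision=4,suppress=True)
st=arm.state();print({k:np.round(v,4) for k,v in st.items()})
for c in ["scene","top"]:
    s=snapshot(c);save(s,c+"0")
    K,d,R,t=cam(s);print(c,"campos",-R.T@t,"k1",s["k1"],"f",K[0,0])
    for n in ["press","knob","pan_seat","pan","pan_lip","bin","nest0","nest1","nest2","casting0","gate0","hammer","wrench","bottle","brush"]:
        print(n,[(np.round(m["xyz"],3).tolist(),round(m["score"],2),proj(s,m["xyz"])[0].round().tolist()) for m in mark_of(c,n)])
E
python3 look.py
```

```text
pics
{'t': np.float64(0.0), 'joint_pos': array([ 1.0158,  0.2178,  1.6149,  0.    ,  1.3113, -0.1122]), 'qd': array([ 0.0002, -0.0003, -0.0006,  0.0002,  0.0014,  0.0011]), 'tau': array([ -0.001 , -39.683 , -30.3857,  -0.0002,   0.0097,  -0.    ]), 'ee_pos': array([0.2673, 0.564 , 0.2299]), 'tcp_rot': array([ 0.2196,  0.9756, -0.0011, -0.0004]), 'ft_force': array([ 0.6905, -0.0412, -0.1911]), 'torque': array([ 0.0128, -0.003 , -0.0511]), 'grip_force': np.float64(0.0), 'opening': np.float64(0.0854)}
scene campos [ 1.1065 -0.4854  1.2409] k1 0.03813903280879223 f 470.29743705055364
press [([0.544, -0.5, -0.002], 0.74, [182.0, 351.0]), ([0.631, -0.205, 0.003], 0.7, [290.0, 311.0])]
knob []
pan_seat [([0.544, -0.501, -0.004], 0.37, [181.0, 352.0])]
pan [([0.444, -0.208, -0.002], 0.78, [252.0, 267.0]), ([0.632, -0.088, 0.053], 0.39, [323.0, 281.0]), ([0.63, -0.01, 0.053], 0.25, [343.0, 266.0])]
pan_lip [([0.44, -0.121, 0.007], 0.83, [275.0, 250.0]), ([0.416, -0.194, -0.001], 0.57, [251.0, 258.0])]
bin [([0.436, 0.414, 0.002], 0.65, [401.0, 169.0]), ([0.26, 0.279, 0.003], 0.58, [339.0, 156
[... 2206 characters left out ...]
 [([0.424, 0.072, -0.0], 0.89, [287.0, 286.0]), ([0.63, 0.336, 0.0], 0.88, [196.0, 214.0]), ([0.43, -0.356, -0.002], 0.86, [437.0, 284.0]), ([0.399, 0.212, -0.004], 0.79, [238.0, 295.0]), ([0.254, 0.496, -0.001], 0.67, [138.0, 346.0])]
gate0 [([0.471, -0.256, 0.002], 0.66, [403.0, 270.0]), ([0.47, -0.194, 0.002], 0.64, [381.0, 270.0]), ([0.414, -0.195, 0.01], 0.5, [382.0, 289.0])]
hammer [([0.26, -0.284, -0.004], 0.8, [413.0, 344.0]), ([0.467, -0.257, 0.005], 0.31, [403.0, 271.0])]
wrench [([0.261, 0.276, 0.005], 0.62, [214.0, 344.0]), ([0.632, -0.167, 0.047], 0.53, [372.0, 211.0])]
bottle [([0.541, -0.499, 0.001], 0.64, [486.0, 245.0])]
brush [([0.358, -0.513, 0.002], 0.59, [493.0, 309.0])]
```

View pics/scene0.png

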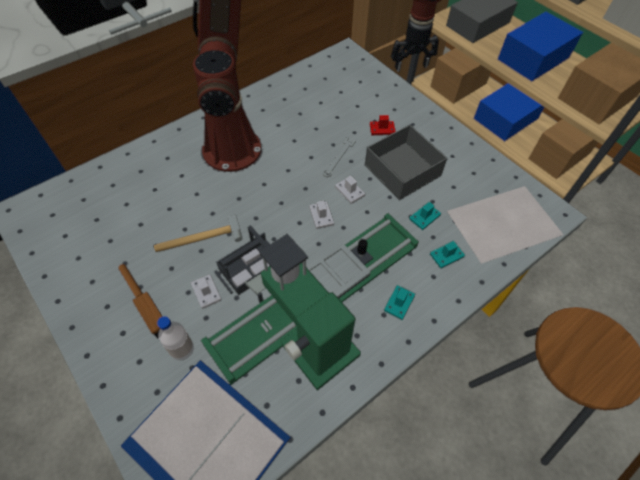

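View pics/top0.png

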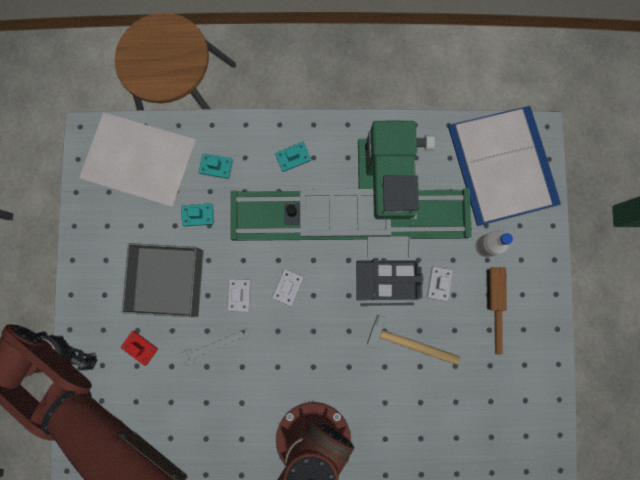

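The pictures show the three aluminium castings at top px (238,295), (287,286) and (440,284). The look-alikes are red at (139,348) and turquoise at (215,166), (294,156) and (197,214); I'll leave those alone. The pan at (388,281) holds three visible gates, with its nose to the left (+y). The carriage knob is at (292,211) and the bin at (165,280).

Next I measure the castings' yaws, confirm them in one crop and set up a motion helper.

```bash
cat >> h.py <<'E'
def phi():  # world angle of tool y
    from scipy.spatial.transform import Rotation as R
    y=R.from_quat(arm.state()["tcp_rot"]).as_matrix()
    return np.arctan2(y[1,1],y[0,1])
def plan(xyz,ph=None):
    from scipy.spatial.transform import Rotation as R
    st=arm.state();M=R.from_quat(st["tcp_rot"]).as_matrix()
    d=M.T@(np.array(xyz)-st["ee_pos"]); p=phi()
    y=0 if ph is None else -(((ph-p)+np.pi)%(2*np.pi)-np.pi)
    n=max(np.linalg.norm(d)/.06,abs(y)/.18)
    print("t",round(float(st["t"]),2),"pos",st["ee_pos"].round(4),"phi",round(p,3),"| travel",d.round(4),"yaw",round(y,3),"rows",round(n,1),"F",st["ft_force"].round(1),"op",round(float(st["opening"]),4))
E
cat > m.py <<'E'
from h import *
s=snapshot("top")
for n in ["casting0","pan","bin"]:
    for m in masks_of("top",n):
        c=cv2.findContours(m["mask"].astype(np.uint8),0,2)[0]; c=max(c,key=cv2.contourArea)
        p=unproj(s,c.reshape(-1,2),0.016 if n[0]=="c" else .045)[:,:2].astype(np.float32)
        r=cv2.minAreaRect(p); b=cv2.boxPoints(r); e=b[1]-b[0],b[2]-b[1]; l=max(e,key=np.linalg.norm)
        print(n,round(m["score"],2),"c",np.round(r[0],3),"size",np.round(sorted(r[1]),3),"long-axis deg",round(float(np.degrees(np.arctan2(l[1],l[0]))),1), "px",c.reshape(-1,2).mean(0).round())
save(s,"crop1",(220,170,480,330),3)
plan([.63,.062,.23],0)
E
python3 m.py
```

```text
casting0 0.93 c [0.421 0.071] size [0.058 0.087] long-axis deg -21.7 px [288. 287.]
casting0 0.92 c [0.399 0.209] size [0.062 0.09 ] long-axis deg 0.1 px [237. 296.]
casting0 0.92 c [0.771 0.281] size [0.062 0.09 ] long-axis deg 78.3 px [215. 166.]
casting0 0.89 c [0.796 0.057] size [0.063 0.093] long-axis deg -67.6 px [293. 157.]
casting0 0.87 c [0.251 0.489] size [0.064 0.093] long-axis deg 56.7 px [138. 348.]
casting0 0.75 c [ 0.43  -0.358] size [0.059 0.091] long-axis deg -9.5 px [440. 283.]
casting0 0.57 c [0.628 0.33 ] size [0.061 0.093] long-axis deg -85.9 px [197. 212.]
casting0 0.39 c [ 0.706 -0.108] size [0.401 0.691] long-axis deg 89.9 px [391. 180.]
pan 0.67 c [ 0.444 -0.213] size [0.113 0.191] long-axis deg 89.8 px [391. 276.]
bin 0.67 c [0.44  0.416] size [0.198 0.217] long-axis deg 86.3 px [165. 276.]
t 1.8 pos [0.2678 0.5648 0.2313] phi 1.128 | travel [-0.5427 -0.2991  0.0013] yaw 1.128 rows 10.3 F [ 0.9  0.1 -0.3] op 0.0852
```

View pics/crop1.png

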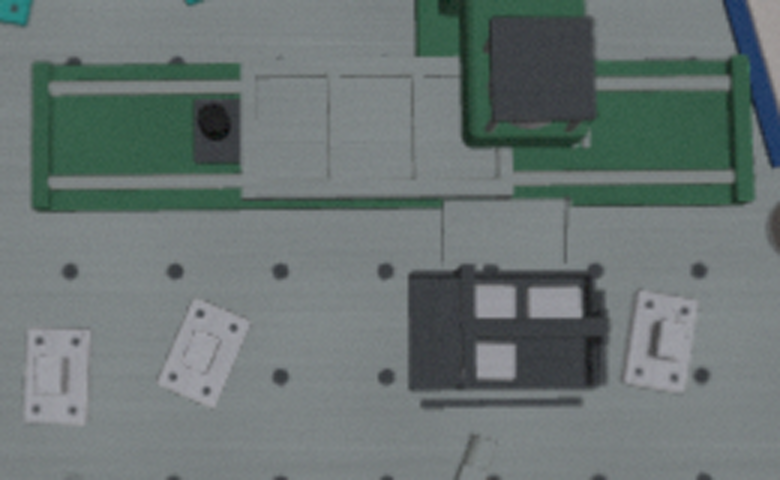

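The crop (3x, offset 220,170) confirms three bare aluminium castings, with stub tops near crop px (48,375), (203,350) and (660,340). The pan holds three gates at (495,300), (555,302) and (495,360), its nose is on the left and the rail is overhead. I'm moving to the knob.

Request:
arm_command([
  [-0.049, -0.027, 0],
  [-0.098, -0.054, 0],
  [-0.147, -0.081, 0],
  [-0.196, -0.108, 0],
  [-0.245, -0.135, 0],
  [-0.294, -0.162, 0],
  [-0.343, -0.189, 0],
  [-0.392, -0.216, 0],
], yaw=[0.141, 0.282, 0.423, 0.564, 0.705, 0.846, 0.987, 1.128], fingers=[0, 0, 0, 0, 0, 0, 0, 0])

```text
t: 2.8
ee_pos: [0.5304, 0.2001, 0.2316]
tcp_rot: [0.709, 0.705, 0.0, 0.0]
ft_force: [0.4, 0.6, -0.2]
opening: 0.0856
grip_force: 0.0
```

```bash
cat > p.py <<'E'
import sys; from h import *
a=[float(v) for v in sys.argv[1:]]; plan(a[:3],a[3] if len(a)>3 else None)
E
python3 p.py .631 .061 .15 0; python3 -c "
from h import *
s=snapshot('top')
for n in ['knob','nest0','press']: print(n,[(np.round(m['xyz'],4),round(m['score'],2)) for m in mark_of('top',n)])
s=snapshot('scene')
for n in ['knob','nest0','press']: print(n,[(np.round(m['xyz'],4),round(m['score'],2)) for m in mark_of('scene',n)])
"
```

```text
t 2.8 pos [0.5304 0.2001 0.2316] phi -0.005 | travel [-0.1386  0.1012  0.0817] yaw -0.005 rows 3.2 F [ 0.4  0.6 -0.2] op 0.0856
knob [(array([0.627 , 0.0572, 0.0879]), 0.95)]
nest0 [(array([ 0.6309, -0.0899,  0.0499]), 0.67), (array([ 0.6308, -0.009 ,  0.0543]), 0.66)]
press [(array([ 6.289e-01, -2.034e-01, -2.000e-04]), 0.95)]
knob [(array([0.632 , 0.0588, 0.0876]), 0.69)]
nest0 [(array([ 0.6287, -0.0118,  0.0516]), 0.8), (array([ 0.6316, -0.0858,  0.0513]), 0.72)]
press [(array([ 0.6347, -0.2066,  0.0018]), 0.57), (array([ 0.4231,  0.0704, -0.002 ]), 0.56)]
```

Request:
arm_command([
  [-0.047, 0.033, 0.015],
  [-0.094, 0.067, 0.03],
  [-0.141, 0.1, 0.05],
  [-0.141, 0.1, 0.1],
  [-0.141, 0.1, 0.153],
  [-0.141, 0.1, 0.153],
  [-0.141, 0.1, 0.153],
  [-0.141, 0.1, 0.153],
], yaw=[0, 0, 0, 0, 0, 0, 0, 0], fingers=[0, 0, 0, 0, 0, 0.6, 1, 1])

```text
t: 4.2
ee_pos: [0.6306, 0.0613, 0.0821]
tcp_rot: [0.707, 0.707, 0.001, 0.001]
ft_force: [-19.2, 0.0, 13.8]
opening: 0.0323
grip_force: 9.9
```

```bash
python3 p.py .63 .2 .078 0
```

```text
t 4.2 pos [0.6306 0.0613 0.0821] phi 0.001 | travel [ 0.1387 -0.0004  0.004 ] yaw 0.001 rows 2.3 F [-19.2   0.   13.8] op 0.0323
```

Request:
arm_command([
  [0, -0.001, -0.004],
  [0, -0.002, -0.006],
  [0, -0.002, -0.006],
  [0, -0.002, -0.006],
], yaw=[0, 0, 0, 0], fingers=[1, 1, 1, 1])

```text
t: 4.7
ee_pos: [0.6281, 0.0607, 0.0825]
tcp_rot: [0.707, 0.707, 0.001, 0.001]
ft_force: [7.7, 0.5, -15.9]
opening: 0.0261
grip_force: 61.1
```

Request:
arm_command([
  [0.02, 0.001, 0.001],
  [0.04, 0.001, 0.001],
  [0.06, 0.001, 0.001],
  [0.08, 0.001, 0.001],
  [0.1, 0.001, 0.001],
  [0.12, 0.001, 0.001],
  [0.139, 0.001, 0.001],
  [0.139, 0.001, 0.001],
], yaw=[0, 0, 0, 0, 0, 0, 0, 0], fingers=[1, 1, 1, 1, 1, 1, 1, 1])

```text
t: 5.7
ee_pos: [0.6268, 0.2029, 0.0825]
tcp_rot: [0.707, 0.707, 0.0, -0.002]
ft_force: [-4.1, 5.8, -12.4]
opening: 0.0263
grip_force: 61.8
```

Request:
arm_command([
  [0.002, -0.001, 0],
  [0.003, -0.001, 0],
  [0.003, -0.001, 0],
  [0.003, -0.001, 0],
  [0.003, -0.001, -0.06],
  [0.003, -0.001, -0.12],
], yaw=[0, 0, 0, 0, 0, 0], fingers=[1, 1, 0, 0, 0, 0])

```text
t: 6.45
ee_pos: [0.6292, 0.2022, 0.2074]
tcp_rot: [0.707, 0.707, 0.002, 0.002]
ft_force: [0.5, -0.3, -0.7]
opening: 0.0854
grip_force: 0.0
```

```bash
cat > mk.py <<'E'
import sys; from h import *
for c in ["top","scene"]:
    s=snapshot(c)
    for n in sys.argv[1:]: print(c,n,[(np.round(m['xyz'],4).tolist(),round(m['score'],2)) for m in mark_of(c,n) if m['score']>.3])
E
python3 mk.py knob nest0 pan pan_lip; python3 p.py .44 -.2 .2 0
```

```text
top knob [([0.6267, 0.2018, 0.0897], 0.83)]
top nest0 [([0.6271, 0.0535, 0.0503], 0.9), ([0.6343, -0.0239, 0.0483], 0.58), ([0.6327, 0.1309, 0.0513], 0.56)]
top pan [([0.44, -0.2079, -0.0022], 0.65), ([0.2566, -0.2837, -0.002], 0.51)]
top pan_lip [([0.4413, -0.1208, 0.0049], 0.87)]
scene knob [([0.6298, 0.2015, 0.0863], 0.96)]
scene nest0 [([0.6302, 0.1276, 0.054], 0.97), ([0.4376, -0.1187, 0.006], 0.72), ([0.6305, -0.0291, 0.0483], 0.65), ([0.6298, 0.0533, 0.0529], 0.59)]
scene pan [([0.4435, -0.2044, -0.0021], 0.77)]
scene pan_lip [([0.4416, -0.1236, 0.0063], 0.73)]
t 6.95 pos [0.6264 0.2023 0.2013] phi -0.0 | travel [-0.4023 -0.1864  0.0022] yaw -0.0 rows 7.4 F [-0.2  0.1  0. ] op 0.086
```

Request:
arm_command([
  [-0.05, -0.03, 0],
  [-0.1, -0.06, 0],
  [-0.15, -0.09, 0],
  [-0.2, -0.12, 0],
  [-0.25, -0.14, 0],
  [-0.3, -0.16, 0],
  [-0.35, -0.175, 0],
  [-0.4, -0.186, 0],
], yaw=[0, 0, 0, 0, 0, 0, 0, 0], fingers=[0, 0, 0, 0, 0, 0, 0, 0])

```text
t: 7.95
ee_pos: [0.4401, -0.1986, 0.2024]
tcp_rot: [0.707, 0.707, -0.0, -0.001]
ft_force: [0.6, 0.5, -0.4]
opening: 0.0857
grip_force: 0.0
```

```bash
python3 p.py .4415 -.197 .095 0; python3 mk.py pan
```

```text
t 7.95 pos [ 0.4401 -0.1986  0.2024] phi -0.0 | travel [0.0015 0.0015 0.1074] yaw -0.0 rows 1.8 F [ 0.6  0.5 -0.4] op 0.0857
top pan [([0.4394, -0.2085, -0.0027], 0.79)]
scene pan [([0.443, -0.2067, 0.0004], 0.78)]
```

Request:
arm_command([
  [0.002, 0.001, 0.04],
  [0.002, 0.001, 0.08],
  [0.002, 0.001, 0.107],
  [0.002, 0.001, 0.107],
  [0.002, 0.001, 0.107],
  [0.002, 0.001, 0.107],
  [0.002, 0.001, 0.107],
  [0.002, 0.001, 0.107],
], yaw=[0, 0, 0, 0, 0, 0, 0, 0], fingers=[0, 0, 0, 0.5, 1, 1, 1, 1])

```text
t: 9.15
ee_pos: [0.4426, -0.1958, 0.0976]
tcp_rot: [0.707, 0.707, -0.0, 0.0]
ft_force: [-3.8, 1.2, 5.9]
opening: 0.0144
grip_force: 61.6
```

Request:
arm_command([
  [0, 0, -0.02],
  [0, 0, -0.04],
  [0, 0, -0.07],
  [0, 0, -0.1],
  [0, 0, -0.13],
  [0, 0, -0.15],
  [0, 0, -0.15],
  [0, 0, -0.15],
], yaw=[0, 0, 0, 0, 0, 0, 0, 0], fingers=[1, 1, 1, 1, 1, 1, 1, 1])

```text
t: 10.15
ee_pos: [0.4412, -0.1945, 0.2441]
tcp_rot: [0.707, 0.707, -0.0, -0.002]
ft_force: [-0.1, 0.8, -6.2]
opening: 0.0145
grip_force: 60.1
```

```bash
python3 p.py .4415 .365 .245 0; python3 mk.py pan pan_lip bin; python3 -c "
from h import *
s=snapshot('scene');save(s,'lift',(180,160,440,330),3)"
```

```text
t 10.15 pos [ 0.4412 -0.1945  0.2441] phi -0.0 | travel [5.595e-01 2.000e-04 4.000e-04] yaw -0.0 rows 9.3 F [-0.1  0.8 -6.2] op 0.0145
top pan [([0.4401, -0.2039, 0.147], 0.61)]
top pan_lip [([0.441, -0.1208, 0.1533], 0.85)]
top bin [([0.4413, 0.4183, -0.0027], 0.92)]
scene pan [([0.4409, -0.2056, 0.1453], 0.77)]
scene pan_lip [([0.4388, -0.1189, 0.1523], 0.96)]
scene bin [([0.4357, 0.417, -0.0001], 0.62)]
```

View pics/lift.png

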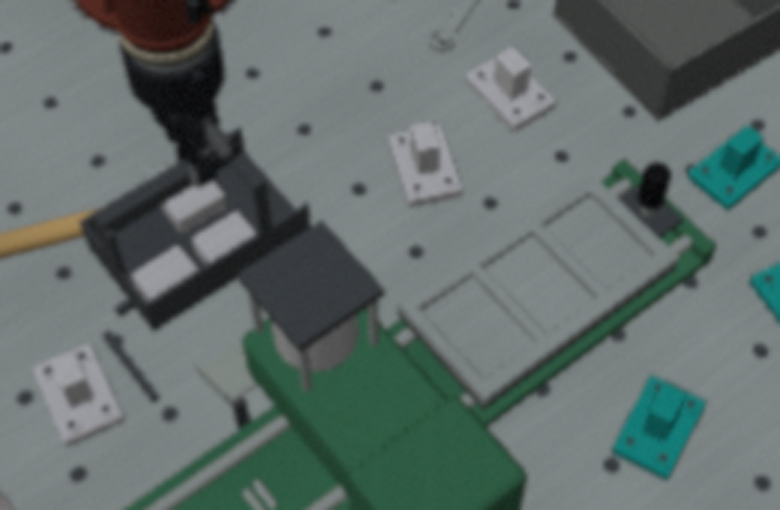

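The pan is lifted level and weighs about 0.6 kg, with its three gates in place. I'm carrying it gently to the bin.

Request:
arm_command([
  [0.012, 0, 0],
  [0.035, 0, 0],
  [0.065, 0, 0],
  [0.1, 0, 0],
  [0.135, 0, 0],
  [0.165, 0, 0],
  [0.183, 0, 0],
  [0.19, 0, 0],
], yaw=[0, 0, 0, 0, 0, 0, 0, 0], fingers=[1, 1, 1, 1, 1, 1, 1, 1])

```text
t: 11.6
ee_pos: [0.4421, -0.0039, 0.2464]
tcp_rot: [0.706, 0.708, 0.0, -0.0]
ft_force: [-0.3, -0.3, -5.6]
opening: 0.0148
grip_force: 60.1
```

Request:
arm_command([
  [0.012, 0, 0],
  [0.035, 0, 0],
  [0.065, 0, 0],
  [0.1, 0, 0],
  [0.135, 0, 0],
  [0.165, 0, 0],
  [0.183, 0, 0],
  [0.19, 0, 0],
], yaw=[0, 0, 0, 0, 0, 0, 0, 0], fingers=[1, 1, 1, 1, 1, 1, 1, 1])

```text
t: 12.6
ee_pos: [0.4424, 0.1854, 0.2463]
tcp_rot: [0.707, 0.707, -0.0, 0.0]
ft_force: [1.1, -0.3, -6.4]
opening: 0.0143
grip_force: 60.1
```

Request:
arm_command([
  [0.012, 0, 0],
  [0.035, 0, 0],
  [0.065, 0, 0],
  [0.1, 0, 0],
  [0.13, 0, 0],
  [0.155, 0, 0],
  [0.17, 0, 0],
  [0.174, 0, 0],
], yaw=[0, 0, 0, 0, 0, 0, 0, 0], fingers=[1, 1, 1, 1, 1, 1, 1, 1])

```text
t: 13.6
ee_pos: [0.4425, 0.3589, 0.2461]
tcp_rot: [0.707, 0.707, -0.0, 0.0]
ft_force: [-0.4, 0.2, -6.3]
opening: 0.0145
grip_force: 60.1
```

```bash
python3 p.py .441 .3595 .1875 0; python3 mk.py pan pan_lip
```

```text
t 13.6 pos [0.4425 0.3589 0.2461] phi 0.0 | travel [ 0.0007 -0.0015  0.0586] yaw 0.0 rows 1.0 F [-0.4  0.2 -6.3] op 0.0145
top pan [([0.4432, 0.3469, 0.1472], 0.98)]
top pan_lip []
scene pan []
scene pan_lip [([0.4408, 0.4339, 0.1532], 0.86)]
```

Request:
arm_command([
  [0, 0, 0.035],
  [0, 0, 0.058],
  [0.013, 0, 0.065],
  [0.027, 0, 0.071],
  [0.039, 0, 0.08],
  [0.05, 0, 0.089],
  [0.058, 0, 0.1],
  [0.067, 0, 0.113],
], yaw=[0, 0, 0, 0, 0, 0, 0, 0], fingers=[1, 1, 1, 1, 1, 1, 1, 1])

```text
t: 14.9
ee_pos: [0.4452, 0.43, 0.1367]
tcp_rot: [0.707, 0.707, 0.005, -0.001]
ft_force: [0.8, 4.0, 6.7]
opening: 0.0146
grip_force: 65.7
```

```bash
python3 p.py .441 .429 .1265 0; python3 mk.py pan pan_lip; python3 -c "
from h import *
s=snapshot('scene');save(s,'tip',(320,80,500,220),4)"
```

```text
t 14.9 pos [0.4452 0.43   0.1367] phi -0.0 | travel [-0.0011 -0.0042  0.0102] yaw -0.0 rows 0.2 F [0.8 4.  6.7] op 0.0146
top pan []
top pan_lip [([0.4444, 0.4189, 0.0251], 0.82)]
scene pan [([0.4451, 0.345, 0.0737], 0.95), ([0.4394, -0.2, -0.0012], 0.69)]
scene pan_lip [([0.4375, 0.4189, 0.0218], 0.85)]
```

View pics/tip.png

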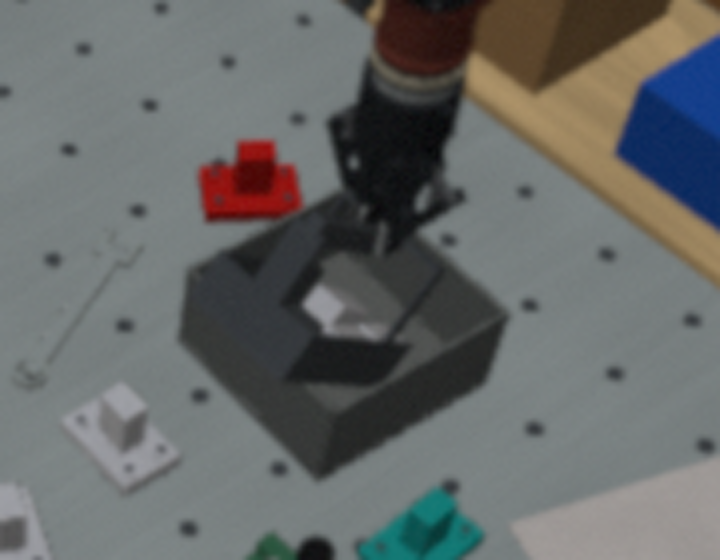

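The pan is tilted about 38° and the gates have slid to the nose (crop px 340,310). I'll push it a bit further.

Request:
arm_command([
  [0.003, -0.003, 0.005],
  [0.006, -0.003, 0.011],
  [0.008, -0.003, 0.016],
  [0.01, -0.003, 0.02],
  [0.01, -0.003, 0.02],
  [0.01, -0.003, 0.02],
], yaw=[0, 0, 0, 0, 0, 0], fingers=[1, 1, 1, 1, 1, 1])

```text
t: 16.0
ee_pos: [0.4436, 0.4409, 0.1175]
tcp_rot: [0.707, 0.707, 0.008, -0.0]
ft_force: [2.8, 5.5, 5.7]
opening: 0.0145
grip_force: 68.1
```

```bash
python3 p.py .441 .429 .1265 0; python3 mk.py pan pan_lip gate0
```

```text
t 16.0 pos [0.4436 0.4409 0.1175] phi 0.0 | travel [-0.0118 -0.0025 -0.0092] yaw 0.0 rows 0.3 F [2.8 5.5 5.7] op 0.0145
top pan [([0.4427, 0.3465, 0.0677], 0.79)]
top pan_lip [([0.4416, 0.4052, 0.0109], 0.91)]
top gate0 [([0.4692, 0.3843, 0.0355], 0.52), ([0.6317, 0.1321, 0.0517], 0.48), ([0.4169, 0.4246, 0.0151], 0.45)]
scene pan [([0.442, 0.3448, 0.0686], 0.82)]
scene pan_lip [([0.394, 0.2058, 0.0031], 0.37)]
scene gate0 [([0.6291, 0.0536, 0.05], 0.69), ([0.4705, 0.4434, 0.0102], 0.58), ([0.4147, 0.4258, 0.0065], 0.43)]
```

Tilt is now about 48°. I'm lifting slightly so the nose clears and any remaining gates slide out.

Request:
arm_command([
  [0, 0, -0.01],
  [0, 0, -0.025],
  [0, 0, -0.04],
  [0, 0, -0.05],
  [0, 0, -0.05],
  [0, 0, -0.05],
], yaw=[0, 0, 0, 0, 0, 0], fingers=[1, 1, 1, 1, 1, 1])

```text
t: 17.15
ee_pos: [0.4392, 0.4355, 0.1631]
tcp_rot: [0.707, 0.707, -0.0, -0.0]
ft_force: [-0.1, 0.1, -3.7]
opening: 0.0144
grip_force: 66.1
```

```bash
python3 p.py .441 .429 .1265 0; python3 mk.py pan pan_lip gate0;python3 -c "
from h import *
s=snapshot('scene');a=s['img'][80:220,320:500];s=snapshot('top');b=s['img'][215:355,100:280]
s['img']=np.hstack([a,b]);save(s,'tip2',None,2.2)"
```

```text
t 17.15 pos [0.4392 0.4355 0.1631] phi -0.0 | travel [-0.0065  0.0018  0.0366] yaw -0.0 rows 0.6 F [-0.1  0.1 -3.7] op 0.0144
top pan [([0.4374, 0.3394, 0.1115], 0.76)]
top pan_lip [([0.4375, 0.4014, 0.0539], 0.76)]
top gate0 [([0.4662, 0.4425, 0.0054], 0.61), ([0.4674, 0.4257, 0.0533], 0.6), ([0.4141, 0.4254, 0.0098], 0.5)]
scene pan [([0.437, 0.3405, 0.1143], 0.7)]
scene pan_lip [([0.4322, 0.4031, 0.0535], 0.84), ([0.3979, 0.2061, -0.0015], 0.35)]
scene gate0 [([0.4703, 0.4394, 0.0074], 0.64), ([0.419, 0.4227, 0.002], 0.58), ([0.4596, 0.4188, 0.0514], 0.4)]
```

View pics/tip2.png

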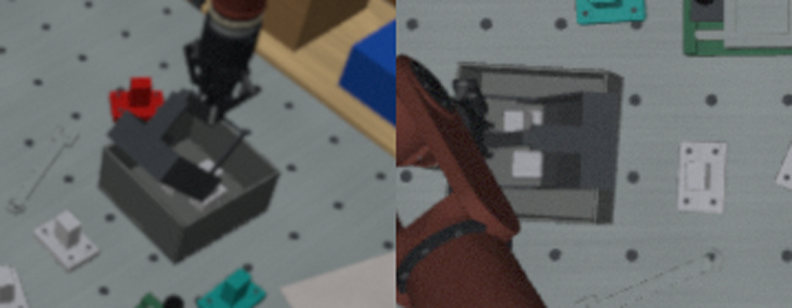

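The tilt has held. One gate may still be at the lip, so I'll shake the pan a little and recheck the weight.

Request:
arm_command([
  [-0.012, 0, -0.01],
  [0.006, 0, 0],
  [-0.012, 0, -0.01],
  [0.006, 0, 0],
  [0, 0, -0.01],
  [0, 0, -0.01],
  [0, 0, -0.01],
  [0, 0, -0.01],
], yaw=[0, 0, 0, 0, 0, 0, 0, 0], fingers=[1, 1, 1, 1, 1, 1, 1, 1])

```text
t: 18.65
ee_pos: [0.4394, 0.4355, 0.1733]
tcp_rot: [0.707, 0.707, -0.0, -0.0]
ft_force: [-0.1, -0.6, -2.8]
opening: 0.0144
grip_force: 65.8
```

```bash
python3 p.py .441 .429 .23 0; python3 mk.py pan pan_lip gate0
```

```text
t 18.65 pos [0.4394 0.4355 0.1733] phi -0.0 | travel [-0.0065  0.0016 -0.0567] yaw -0.0 rows 1.0 F [-0.1 -0.6 -2.8] op 0.0144
top pan [([0.4367, 0.3402, 0.1227], 0.75)]
top pan_lip [([0.44, 0.3993, 0.0674], 0.83)]
top gate0 [([0.466, 0.4244, 0.0511], 0.46), ([0.4209, 0.4253, 0.0045], 0.43)]
scene pan [([0.436, 0.414, 0.0012], 0.72), ([0.4388, 0.338, 0.123], 0.69)]
scene pan_lip [([0.4326, 0.4021, 0.0643], 0.97), ([0.4128, 0.4256, 0.0028], 0.48)]
scene gate0 [([0.4697, 0.4414, 0.008], 0.63), ([0.4174, 0.4267, 0.0006], 0.39), ([0.459, 0.419, 0.057], 0.36)]
```

The pan is empty (2.8 N). To level it, I'll drag its underside back over the near rim, with the contact ahead of the grip.

Request:
arm_command([
  [-0.03, 0, -0.012],
  [-0.064, 0, -0.012],
  [-0.08, 0, -0.016],
  [-0.097, 0, -0.02],
  [-0.113, 0, -0.02],
  [-0.128, 0, -0.019],
  [-0.143, 0, -0.015],
  [-0.158, 0, -0.009],
], yaw=[0, 0, 0, 0, 0, 0, 0, 0], fingers=[1, 1, 1, 1, 1, 1, 1, 1])

```text
t: 20.05
ee_pos: [0.4401, 0.2767, 0.1851]
tcp_rot: [0.707, 0.707, 0.0, 0.001]
ft_force: [-3.0, -1.4, 13.1]
opening: 0.0148
grip_force: 69.9
```

```bash
python3 p.py .4415 -.1265 .25 0; python3 mk.py pan pan_lip
```

```text
t 20.05 pos [0.4401 0.2767 0.1851] phi 0.0 | travel [-0.4033  0.0013 -0.0646] yaw 0.0 rows 6.8 F [-3.  -1.4 13.1] op 0.0148
top pan [([0.4404, 0.2618, 0.089], 0.93)]
top pan_lip []
scene pan [([0.4418, 0.2617, 0.0892], 0.87)]
scene pan_lip [([0.4382, 0.3481, 0.0976], 0.9), ([0.6271, 0.0517, 0.0522], 0.44), ([0.2573, -0.2882, 0.0019], 0.38)]
```

Request:
arm_command([
  [0, 0.001, -0.03],
  [0, 0.001, -0.065],
  [-0.05, 0.001, -0.065],
  [-0.1, 0.001, -0.065],
  [-0.15, 0.001, -0.065],
  [-0.2, 0.001, -0.065],
  [-0.25, 0.001, -0.065],
  [-0.28, 0.001, -0.065],
], yaw=[0, 0, 0, 0, 0, 0, 0, 0], fingers=[1, 1, 1, 1, 1, 1, 1, 1])

```text
t: 21.35
ee_pos: [0.4371, -0.0054, 0.2447]
tcp_rot: [0.707, 0.707, -0.004, -0.002]
ft_force: [0.6, 0.1, -3.3]
opening: 0.0145
grip_force: 67.9
```

Request:
arm_command([
  [-0.04, 0, 0],
  [-0.08, 0, 0],
  [-0.12, 0, 0],
  [-0.16, 0, 0],
  [-0.182, 0, 0],
  [-0.188, 0, 0],
  [-0.188, 0, 0],
  [-0.188, 0, 0],
], yaw=[0, 0, 0, 0, 0, 0, 0, 0], fingers=[1, 1, 1, 1, 1, 1, 1, 1])

```text
t: 22.35
ee_pos: [0.4398, -0.1893, 0.2467]
tcp_rot: [0.707, 0.708, -0.0, -0.001]
ft_force: [0.4, -0.6, -3.1]
opening: 0.0142
grip_force: 67.9
```

```bash
python3 p.py .4415 -.191 .13 0; python3 mk.py pan pan_lip press; python3 - <<'E'
from h import *
s=snapshot('top')
# strip along y: thin dark band near row 304; find rows/cols of dark strips beside the seat (below the carried pan it may be hidden)
save(s,'seat',(340,230,460,320),5)
# where strips project if seat=(.4415,-.207): inner faces top z=.012
for P in ([.4415-.061,-.207,.012],[.4415,-.207-.092,.012]): print(proj(s,P))
E
```

```text
t 22.35 pos [ 0.4398 -0.1893  0.2467] phi 0.001 | travel [-0.0018  0.0019  0.1167] yaw 0.001 rows 1.9 F [ 0.4 -0.6 -3.1] op 0.0142
top pan [([0.4383, -0.2026, 0.1485], 0.93), ([0.6241, 0.1972, 0.0903], 0.6)]
top pan_lip [([0.4402, -0.1161, 0.1601], 0.56), ([0.4697, 0.4417, 0.001], 0.5)]
top press [([0.6296, -0.2002, 0.002], 0.62), ([0.4412, -0.1185, 0.1573], 0.51)]
scene pan [([0.4438, -0.2016, 0.152], 0.96), ([0.2571, -0.2834, 0.0019], 0.63)]
scene pan_lip [([0.6296, -0.0298, 0.0475], 0.63), ([0.4381, -0.1155, 0.1596], 0.62)]
scene press [([0.6331, -0.2047, 0.0017], 0.97)]
[[386.27955545 301.47313016]]
[[418.44749058 279.67544786]]
```

View pics/seat.png

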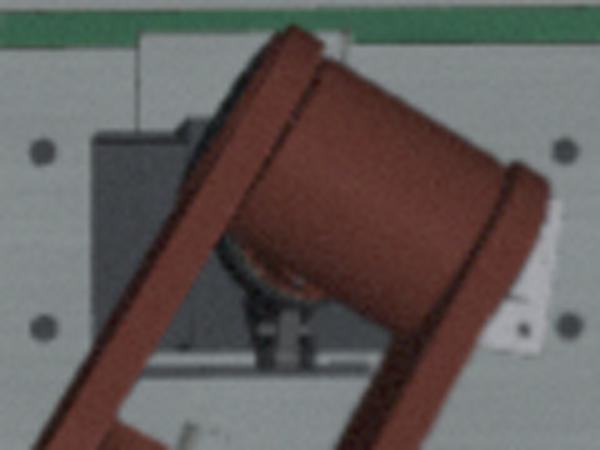

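Request:
arm_command([
  [-0.002, 0.001, 0.04],
  [-0.002, 0.001, 0.08],
  [-0.002, 0.001, 0.11],
  [-0.002, 0.001, 0.125],
  [-0.002, 0.001, 0.138],
  [-0.002, 0.001, 0.146],
  [-0.002, 0.001, 0.15],
  [-0.002, 0.001, 0.15],
], yaw=[0, 0, 0, 0, 0, 0, 0, 0], fingers=[1, 1, 1, 1, 1, 1, 1, 1])

```text
t: 23.8
ee_pos: [0.4417, -0.1925, 0.0976]
tcp_rot: [0.707, 0.707, 0.0, 0.0]
ft_force: [-0.1, -0.6, -3.9]
opening: 0.0146
grip_force: 67.9
```

```bash
python3 p.py .4415 -.191 .13 0; python3 mk.py pan pan_lip
```

```text
t 23.8 pos [ 0.4417 -0.1925  0.0976] phi 0.0 | travel [ 0.0015 -0.0002 -0.0324] yaw 0.0 rows 0.5 F [-0.1 -0.6 -3.9] op 0.0146
top pan [([0.4431, -0.2044, 0.0033], 0.65)]
top pan_lip [([0.4426, -0.1252, 0.0095], 0.86), ([0.4213, 0.071, -0.0005], 0.55)]
scene pan [([0.4247, 0.0689, -0.0023], 0.74), ([0.6316, -0.2055, 0.0015], 0.58), ([0.4434, -0.2064, 0.0088], 0.55)]
scene pan_lip [([0.4357, -0.1166, 0.0049], 0.81)]
```

Request:
arm_command([
  [0, 0, 0.003],
  [0, 0, 0.006],
  [0, 0, 0.008],
  [0, 0, 0.008],
  [0, 0, 0.008],
  [0, 0, 0.008],
], yaw=[0, 0, 0, 0, 0, 0], fingers=[1, 1, 1, 1, 1, 1])

```text
t: 24.85
ee_pos: [0.4421, -0.1939, 0.0941]
tcp_rot: [0.707, 0.707, -0.001, 0.0]
ft_force: [-11.1, 1.9, 23.9]
opening: 0.0147
grip_force: 71.8
```

Request:
arm_command([
  [0, 0, -0.002],
  [0, 0, -0.002],
  [0, 0, -0.002],
  [0, 0, -0.002],
  [0, 0, -0.05],
  [0, 0, -0.1],
  [-0.05, 0, -0.1],
  [-0.1, 0, -0.1],
], yaw=[0, 0, 0, 0, 0, 0, 0, 0], fingers=[0.4, 0, 0, 0, 0, 0, 0, 0])

```text
t: 25.85
ee_pos: [0.4422, -0.2935, 0.1905]
tcp_rot: [0.706, 0.708, 0.0, 0.001]
ft_force: [0.3, 0.9, 0.0]
opening: 0.0855
grip_force: 0.0
```

```bash
cat > cs.py <<'E'
from h import *
for c in ["top","scene"]:
    s=snapshot(c)
    print(c,"mark",[(np.round(m["xyz"],4).tolist(),round(m["score"],2)) for m in mark_of(c,"casting0")])
    for m in masks_of(c,"casting0"):
        k=cv2.findContours(m["mask"].astype(np.uint8),0,2)[0]; k=max(k,key=cv2.contourArea)
        px=np.median(s["img"][m["mask"]],0)
        if c=="top":
            p=unproj(s,k.reshape(-1,2),.016)[:,:2].astype(np.float32); r=cv2.minAreaRect(p); b=cv2.boxPoints(r)
            l=max((b[1]-b[0],b[2]-b[1]),key=np.linalg.norm)
            print(round(m["score"],2),np.round(r[0],3),np.round(sorted(r[1]),3),"deg",round(float(np.degrees(np.arctan(l[1]/l[0]))),1),"rgb",px)
E
python3 cs.py; python3 mk.py pan pan_lip; python3 p.py .43 -.358 .12 -.166
```

```text
top mark [([0.4232, 0.0682, 0.0014], 0.95), ([0.7726, 0.2838, -0.0026], 0.94), ([0.6291, 0.3357, 0.0013], 0.92), ([0.2528, 0.4912, 0.0002], 0.75), ([0.7993, 0.0575, -0.0026], 0.73), ([0.4013, 0.2114, -0.0003], 0.71), ([0.4303, -0.3566, -0.0043], 0.66)]
0.96 [0.771 0.281] [0.065 0.089] deg 78.3 rgb [ 46. 135. 132.]
0.88 [0.25  0.488] [0.061 0.093] deg 53.8 rgb [157.  40.  38.]
0.7 [0.42  0.071] [0.061 0.089] deg -21.6 rgb [163. 164. 170.]
0.66 [0.399 0.209] [0.062 0.09 ] deg 0.1 rgb [161. 162. 168.]
0.63 [0.797 0.059] [0.063 0.089] deg -66.3 rgb [ 46. 137. 133.]
0.63 [0.627 0.328] [0.065 0.096] deg -83.8 rgb [ 47. 137. 134.]
scene mark [([0.7743, 0.2848, 0.002], 0.94), ([0.2516, 0.494, -0.0003], 0.91), ([0.4314, -0.3585, -0.0009], 0.88), ([0.8011, 0.0583, -0.0013], 0.86), ([0.395, 0.2108, -0.0022], 0.8), ([0.6316, 0.3346, 0.0016], 0.78), ([0.4248, 0.068, -0.0007], 0.73)]
top pan [([0.6307, -0.0219, 0.0489], 0.69), ([0.4424, -0.205, -0.001], 0.57)]
top pan_lip [([0.4417, -0.1201, 0.0059], 0.58)]
scene pan [([0.4422, -0.2066, -0.0001], 0.88), ([0.2571, -0.2855, 0.001], 0.59)]
scene pan_lip [([0.6283, -0.0276, 0.0491], 0.58)]
t 26.45 pos [ 0.4415 -0.2916  0.1893] phi 0.001 | travel [-0.0664 -0.0116  0.0693] yaw 0.167 rows 1.6 F [-0.2 -1.  -0. ] op 0.0852
```

The pan is seated level. I'm grasping the right-hand casting at (0.4305, -0.3575).

Request:
arm_command([
  [-0.033, -0.006, 0.03],
  [-0.066, -0.012, 0.06],
  [-0.066, -0.012, 0.1],
  [-0.066, -0.012, 0.14],
  [-0.066, -0.012, 0.161],
  [-0.066, -0.012, 0.161],
  [-0.066, -0.012, 0.161],
  [-0.066, -0.012, 0.161],
], yaw=[0.083, 0.166, 0.166, 0.166, 0.166, 0.166, 0.166, 0.166], fingers=[0, 0, 0, 0, 0, 0.5, 1, 1])

```text
t: 27.45
ee_pos: [0.4312, -0.3597, 0.0305]
tcp_rot: [0.763, 0.646, 0.0, 0.002]
ft_force: [-4.0, 5.0, 0.9]
opening: 0.0333
grip_force: 61.0
```

Request:
arm_command([
  [0, 0, 0],
  [0, 0, -0.03],
  [0, 0, -0.07],
  [0, 0, -0.11],
  [0, 0, -0.16],
  [0, 0, -0.16],
], yaw=[0, 0, 0, 0, 0, 0], fingers=[1, 1, 1, 1, 1, 1])

```text
t: 28.2
ee_pos: [0.4316, -0.3608, 0.1933]
tcp_rot: [0.763, 0.646, 0.0, 0.005]
ft_force: [0.6, -0.1, -3.1]
opening: 0.0337
grip_force: 61.4
```

```bash
python3 cs.py | grep mark; python3 mk.py knob nest0; python3 p.py .45 -.0265 .19 0
```

```text
top mark [([0.254, 0.4896, 0.0006], 0.94), ([0.6303, 0.3379, -0.0019], 0.76), ([0.4319, -0.3539, 0.1589], 0.72), ([0.774, 0.2817, -0.0019], 0.7), ([0.4222, 0.0704, -0.0011], 0.67), ([0.4684, 0.4227, 0.0541], 0.66), ([0.4008, 0.2114, -0.0062], 0.64), ([0.8038, 0.0578, 0.0007], 0.55)]
scene mark [([0.2507, 0.4917, 0.0002], 0.96), ([0.7759, 0.2851, 0.0019], 0.95), ([0.396, 0.2048, -0.0036], 0.9), ([0.6334, 0.3344, 0.0015], 0.89), ([0.7999, 0.0604, 0.0002], 0.84), ([0.4274, -0.3552, 0.1555], 0.61), ([0.4256, 0.0707, -0.0039], 0.58), ([0.629, 0.2027, 0.086], 0.58)]
top knob [([0.6264, 0.2015, 0.0909], 0.61)]
top nest0 [([0.6277, 0.0502, 0.0515], 0.8), ([0.6301, -0.0239, 0.0511], 0.67), ([0.6302, 0.1298, 0.0509], 0.63)]
scene knob [([0.628, 0.1999, 0.0861], 0.94), ([0.3982, 0.2079, -0.0015], 0.35)]
scene nest0 [([0.6272, 0.1306, 0.0508], 0.86), ([0.6322, -0.0267, 0.0496], 0.78), ([0.629, 0.0557, 0.053], 0.71)]
t 28.8 pos [ 0.4293 -0.3582  0.1878] phi -0.166 | travel [ 0.3306 -0.0344 -0.002 ] yaw -0.166 rows 5.5 F [ 0.5 -0.9 -2.8] op 0.033
```

Request:
arm_command([
  [0.05, -0.005, 0],
  [0.1, -0.01, 0],
  [0.155, -0.016, 0],
  [0.21, -0.022, 0],
  [0.26, -0.028, 0],
  [0.31, -0.032, 0],
  [0.33, -0.034, 0],
  [0.33, -0.034, 0],
], yaw=[-0.03, -0.06, -0.09, -0.12, -0.15, -0.166, -0.17, -0.17], fingers=[1, 1, 1, 1, 1, 1, 1, 1])

```text
t: 29.8
ee_pos: [0.4504, -0.026, 0.1885]
tcp_rot: [0.705, 0.71, 0.0, 0.0]
ft_force: [0.5, 0.0, -3.4]
opening: 0.0333
grip_force: 61.1
```

```bash
python3 p.py .631 -.0285 .09 0.01
```

```text
t 29.8 pos [ 0.4504 -0.026   0.1885] phi 0.007 | travel [-0.0037  0.1805  0.0986] yaw -0.003 rows 3.4 F [ 0.5  0.  -3.4] op 0.0333
```

Request:
arm_command([
  [-0.002, 0.05, 0.0],
  [-0.003, 0.1, 0.0],
  [-0.004, 0.15, 0.0],
  [-0.004, 0.18, 0.02],
  [-0.004, 0.181, 0.06],
  [-0.004, 0.181, 0.078],
  [-0.004, 0.181, 0.078],
  [-0.004, 0.181, 0.078],
], yaw=[0, 0, 0, 0, 0, 0, 0, 0], fingers=[1, 1, 1, 1, 1, 1, 1, 1])

```text
t: 30.8
ee_pos: [0.6324, -0.0312, 0.1119]
tcp_rot: [0.706, 0.708, 0.001, 0.001]
ft_force: [1.0, 0.6, -3.4]
opening: 0.033
grip_force: 61.4
```

```bash
cat > near.py <<'E'
import sys; from h import *
x,y=map(float,sys.argv[1:3]); r=float(sys.argv[3]) if len(sys.argv)>3 else .05
for n in ["casting0","nest0"]:
    A=[]
    for c in ["top","scene"]*2:
        snapshot(c)
        A+=[m["xyz"] for m in mark_of(c,n) if np.hypot(m["xyz"][0]-x,m["xyz"][1]-y)<r]
    print(n,len(A),np.mean(A,0).round(4) if A else "",np.round(A,4).tolist())
plan([x,y,.09],0)
E
python3 near.py .631 -.027
```

```text
casting0 4 [ 0.6308 -0.0262  0.0792] [[0.6316, -0.0255, 0.0781], [0.6335, -0.0276, 0.0807], [0.6295, -0.0245, 0.0794], [0.6285, -0.0272, 0.0788]]
nest0 4 [ 0.6315 -0.0264  0.0485] [[0.6342, -0.0238, 0.048], [0.6323, -0.0284, 0.0513], [0.6307, -0.0244, 0.0473], [0.6288, -0.0292, 0.0475]]
t 31.6 pos [ 0.6314 -0.0305  0.1102] phi 0.004 | travel [ 0.0035 -0.0004  0.0202] yaw 0.004 rows 0.3 F [ 0.4 -0.4 -4.2] op 0.0329
```

Request:
arm_command([
  [0, 0, 0.01],
  [0, 0, 0.016],
  [0, 0, 0.02],
  [0, 0, 0.024],
  [0, 0, 0.028],
  [0, 0, 0.03],
  [0, 0, 0.03],
  [0, 0, 0.03],
], yaw=[0, 0, 0, 0, 0, 0, 0, 0], fingers=[1, 1, 1, 1, 1, 1, 1, 1])

```text
t: 32.6
ee_pos: [0.6322, -0.0293, 0.0888]
tcp_rot: [0.705, 0.709, -0.0, -0.001]
ft_force: [-15.8, 6.7, 31.0]
opening: 0.0332
grip_force: 66.6
```

The foot is about 7 mm high, caught on a rim, and the force pushes toward -x and +y. I'll ease off and wiggle that way.

Request:
arm_command([
  [0, 0, -0.005],
  [0.001, -0.002, -0.004],
  [0.001, -0.003, -0.002],
  [0.002, -0.003, 0],
  [0.002, -0.003, 0.0],
  [0.002, -0.003, 0.0],
], yaw=[0, 0, 0, 0, 0, 0], fingers=[1, 1, 1, 1, 1, 1])

```text
t: 33.35
ee_pos: [0.6319, -0.029, 0.0887]
tcp_rot: [0.705, 0.709, 0.001, 0.003]
ft_force: [-8.5, 3.1, 25.2]
opening: 0.0331
grip_force: 65.8
```

Request:
arm_command([
  [0, 0, -0.008],
  [0, 0, -0.008],
  [0, 0, -0.008],
], yaw=[0, 0, 0], fingers=[1, 1, 1])

```text
t: 33.72
ee_pos: [0.6293, -0.0286, 0.0891]
tcp_rot: [0.706, 0.708, 0.001, 0.001]
ft_force: [-1.6, 1.1, 5.5]
opening: 0.0332
grip_force: 63.2
```

```bash
python3 near.py .631 -.027; python3 -c "
from h import *
s=snapshot('scene');save(s,'n0',(280,220,420,330),5)"
```

```text
casting0 4 [ 0.6284 -0.0274  0.0559] [[0.6285, -0.0278, 0.0566], [0.6277, -0.0273, 0.0571], [0.6281, -0.0274, 0.0537], [0.6293, -0.0271, 0.0561]]
nest0 4 [ 0.6327 -0.0248  0.0486] [[0.633, -0.0214, 0.0456], [0.6297, -0.0283, 0.0502], [0.6343, -0.0216, 0.0499], [0.6337, -0.0278, 0.0487]]
t 34.52 pos [ 0.6293 -0.0286  0.0891] phi 0.004 | travel [ 0.0016  0.0017 -0.0009] yaw 0.004 rows 0.0 F [-0.7  1.4  5.6] op 0.0331
```

View pics/n0.png

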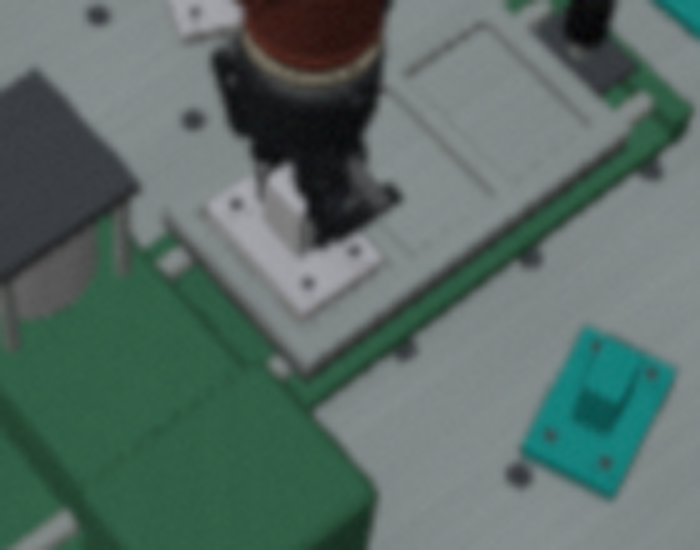

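Request:
arm_command([
  [0, 0.0015, 0.003],
  [0, 0.003, 0.005],
  [0.0015, 0.0035, 0.005],
  [0.003, 0.0035, 0.005],
  [0.003, 0.002, 0.005],
  [0.003, 0.0, 0.005],
  [0.0015, 0.001, 0.005],
  [0.001, 0.002, 0.005],
], yaw=[0, 0, 0, 0, 0, 0, 0, 0], fingers=[1, 1, 1, 1, 1, 1, 1, 1])

```text
t: 35.58
ee_pos: [0.6317, -0.027, 0.0873]
tcp_rot: [0.706, 0.708, 0.001, 0.0]
ft_force: [-7.7, 4.5, 19.8]
opening: 0.0332
grip_force: 65.7
```

```bash
python3 near.py .631 -.027; python3 - <<'E'
from h import *
s=snapshot('top');save(s,'n0t',(270,180,400,250),6)
E
```

```text
casting0 4 [ 0.6301 -0.0275  0.0549] [[0.6278, -0.028, 0.0535], [0.6323, -0.0274, 0.0554], [0.6299, -0.0264, 0.0533], [0.6305, -0.0283, 0.0574]]
nest0 5 [ 0.63   -0.0262  0.0515] [[0.6301, -0.0214, 0.0498], [0.6275, -0.0305, 0.0501], [0.633, -0.0238, 0.0515], [0.6276, -0.0278, 0.0497], [0.6316, -0.0275, 0.0562]]
t 36.38 pos [ 0.6316 -0.0269  0.0873] phi 0.004 | travel [-0.0001 -0.0006 -0.0027] yaw 0.004 rows 0.0 F [-6.7  4.6 18.1] op 0.0335
```

View pics/n0t.png

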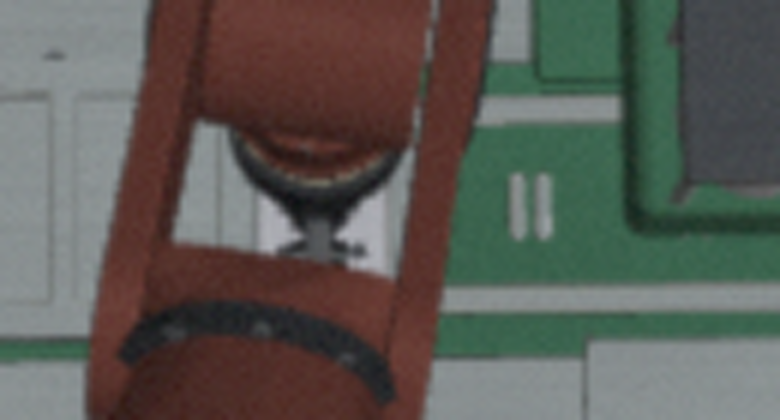

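```bash
python3 - <<'E'
from h import *
s=snapshot('top'); g=cv2.cvtColor(s['img'],cv2.COLOR_RGB2GRAY).astype(float)
# nest2 columns: project nest2 and rail points
for y in (.115,.13,.145):
    u=int(proj(s,[.63,y,.06])[0][0]); p=g[185:245,u-1:u+2].mean(1)
    print("col",u,[(185+i,int(p[i])) for i in range(4,60)])
print(unproj(s,[[275,195],[275,231],[275,188],[275,240]],.06).round(4))
E
```

```text
col 270 [(189, 140), (190, 142), (191, 141), (192, 141), (193, 140), (194, 137), (195, 133), (196, 119), (197, 142), (198, 141), (199, 141), (200, 142), (201, 141), (202, 142), (203, 140), (204, 140), (205, 141), (206, 141), (207, 141), (208, 140), (209, 142), (210, 141), (211, 140), (212, 140), (213, 143), (214, 142), (215, 142), (216, 144), (217, 140), (218, 138), (219, 140), (220, 140), (221, 142), (222, 141), (223, 143), (224, 141), (225, 139), (226, 141), (227, 144), (228, 144), (229, 142), (230, 136), (231, 140), (232, 140), (233, 140), (234, 140), (235, 132), (236, 92), (237, 79), (238, 86), (239, 89), (240, 106), (241, 138), (242, 143), (243, 143), (244, 144)]
col 265 [(189, 142), (190, 139), (191, 140), (192, 140), (193, 143), (194, 143), (195, 138), (196, 120), (197, 139), (198, 142), (199, 140), (200, 140), (201, 142), (202, 139), (203, 140), (204, 140), (205, 141), (206, 142), (207, 140), (208, 142), (209, 141), (210, 142), (211, 139), (212, 140), (213, 143), (214, 144), (215, 142), (216, 142), (217, 140), (218, 137), (219, 140), (220, 140), (221, 140), (222, 140), (223, 
[... 327 characters left out ...]
, 141), (195, 140), (196, 119), (197, 138), (198, 142), (199, 139), (200, 140), (201, 140), (202, 141), (203, 139), (204, 140), (205, 140), (206, 140), (207, 140), (208, 139), (209, 141), (210, 141), (211, 139), (212, 139), (213, 140), (214, 143), (215, 142), (216, 141), (217, 139), (218, 138), (219, 141), (220, 139), (221, 142), (222, 140), (223, 139), (224, 141), (225, 141), (226, 141), (227, 141), (228, 143), (229, 140), (230, 139), (231, 140), (232, 140), (233, 138), (234, 140), (235, 134), (236, 98), (237, 80), (238, 85), (239, 90), (240, 106), (241, 140), (242, 142), (243, 144), (244, 143)]
[[0.6748 0.1041 0.06  ]
 [0.574  0.1031 0.06  ]
 [0.6946 0.1043 0.06  ]
 [0.549  0.1029 0.06  ]]
```

```bash
python3 - <<'E'
from h import *
s=snapshot('top'); g=cv2.cvtColor(s['img'],cv2.COLOR_RGB2GRAY).astype(float)
R=s['img'][:,:,0].astype(float)
out=[]
for u in list(range(236,300,6))+list(range(415,468,6)):
    p=R[232:248,u-1:u+2].mean(1); d=np.diff(p); i=d.argmax(); w=d[max(i-1,0):i+2]; v=232+.5+(np.arange(max(i-1,0),i+2)@w)/w.sum()
    out.append(unproj(s,[[u,v]],.0)[0][:2])
o=np.array(out); k,b=np.polyfit(o[:,1],o[:,0],1); print("bed near edge slope",k,"resid",(o[:,0]-k*o[:,1]-b).round(4))
# pocket far-wall dark line (row ~196) columns nest2 and nest1, and carriage near edge
for name,a,z,sg in (("pocket far wall",(192,201),.058,-1),("carriage near edge",(231,238),.06,-1)):
    L=[]
    for u in range(254,300,4):
        q=g[a[0]:a[1],u-1:u+2].mean(1)
        if "far" in name: w=np.clip(140-q-3,0,None); v=a[0]+(np.arange(len(q))@w)/max(w.sum(),1e-6)
        else:
            d=-np.diff(q); w=np.clip(d,0,None); v=a[0]+.5+(np.arange(len(d))@w)/w.sum()
        L.append(unproj(s,[[u,v]],z)[0][:2])
    L=np.array(L); print(name,L.round(4).tolist())
E
```

```text
bed near edge slope -0.008646615688333676 resid [-0.0005 -0.0009 -0.0004 -0.0006 -0.0006 -0.0008 -0.0003  0.0003  0.0006
 -0.0018  0.0063  0.0002  0.     -0.0002 -0.0002 -0.0001 -0.0002 -0.0003
 -0.0006 -0.    ]
pocket far wall [[0.668, 0.1627], [0.6724, 0.1516], [0.6724, 0.1405], [0.6724, 0.1293], [0.6729, 0.1182], [0.6736, 0.1071], [0.6723, 0.0959], [0.6723, 0.0848], [0.6737, 0.0737], [0.6737, 0.0625], [0.6716, 0.0514], [0.6722, 0.0403]]
carriage near edge [[0.5612, 0.1609], [0.5614, 0.1499], [0.5616, 0.1388], [0.5615, 0.1278], [0.5615, 0.1168], [0.5614, 0.1058], [0.5615, 0.0947], [0.5617, 0.0837], [0.5668, 0.0727], [0.5628, 0.0617], [0.5703, 0.0507], [0.5639, 0.0397]]
```

Pixel edges put the pocket centre nearer x ≈ 0.627–0.629, with about 0.5° of rail yaw. The casting is centred in y, so I'll sweep toward -x under light pressure.

Request:
arm_command([
  [0, -0.001, -0.001],
  [0, -0.002, -0.001],
  [0, -0.003, 0],
  [0, -0.004, 0],
  [0, -0.005, 0],
  [0, -0.006, 0],
  [0, -0.006, 0],
], yaw=[-0.01, -0.01, -0.01, -0.01, -0.01, -0.01, -0.01], fingers=[1, 1, 1, 1, 1, 1, 1])

```text
t: 37.4
ee_pos: [0.6308, -0.0271, 0.0877]
tcp_rot: [0.702, 0.712, 0.005, 0.005]
ft_force: [6.3, 4.3, 9.7]
opening: 0.033
grip_force: 64.2
```

```bash
python3 - <<'E'
from h import *
s=snapshot('top'); g=cv2.cvtColor(s['img'],cv2.COLOR_RGB2GRAY).astype(float)
for r in ((208,212),(214,218)):
    p=g[r[0]:r[1]].mean(0); print([(u,int(p[u])) for u in range(300,342)])
for y in (-.0265+.033,-.0265-.033,.0535-.033,-.0265-.045): print(y,proj(s,[.627,y,.06])[0])
s=snapshot('scene'); save(s,'n0b',(290,230,390,305),7)
E
```

```text
[(300, 63), (301, 120), (302, 140), (303, 144), (304, 142), (305, 141), (306, 124), (307, 139), (308, 141), (309, 130), (310, 100), (311, 62), (312, 43), (313, 40), (314, 48), (315, 52), (316, 51), (317, 61), (318, 57), (319, 52), (320, 57), (321, 52), (322, 56), (323, 55), (324, 57), (325, 55), (326, 56), (327, 61), (328, 65), (329, 67), (330, 69), (331, 67), (332, 57), (333, 54), (334, 56), (335, 87), (336, 119), (337, 132), (338, 116), (339, 66), (340, 61), (341, 60)]
[(300, 132), (301, 143), (302, 144), (303, 145), (304, 144), (305, 141), (306, 125), (307, 140), (308, 143), (309, 144), (310, 142), (311, 140), (312, 123), (313, 152), (314, 167), (315, 151), (316, 126), (317, 96), (318, 55), (319, 31), (320, 25), (321, 27), (322, 32), (323, 32), (324, 33), (325, 29), (326, 31), (327, 49), (328, 88), (329, 118), (330, 148), (331, 159), (332, 168), (333, 166), (334, 146), (335, 140), (336, 140), (337, 124), (338, 70), (339, 62), (340, 57), (341, 60)]
0.006500000000000002 [310.10829699 211.96751571]
-0.0595 [333.97243318 211.96713009]
0.020499999999999997 [305.04563477 211.96896955]
-0.0715 [338.30959525 211.96820569]
```

View pics/n0b.png

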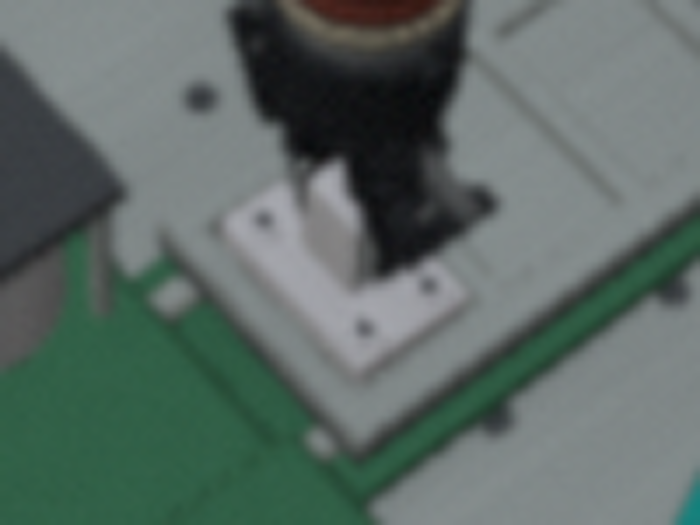

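The casting sits about 3 mm too far toward -y: there is a gap only on its +y side near scene-crop px (480,270). I'll lift, shift +y and press again.

Request:
arm_command([
  [0, 0.002, -0.01],
  [0.002, 0.004, -0.012],
  [0.0035, 0.004, -0.012],
  [0.0035, 0.004, -0.008],
  [0.0035, 0.004, -0.004],
  [0.0035, 0.004, 0.0],
  [0.0035, 0.004, 0.001],
  [0.0035, 0.004, 0.001],
], yaw=[0, 0, 0, 0, 0, 0, 0, 0], fingers=[1, 1, 1, 1, 1, 1, 1, 1])

```text
t: 38.5
ee_pos: [0.6284, -0.0241, 0.0823]
tcp_rot: [0.702, 0.712, 0.0, 0.0]
ft_force: [0.0, 0.3, -4.1]
opening: 0.033
grip_force: 62.6
```

It dropped in. I'm lowering to the floor.

Request:
arm_command([
  [0, 0, 0.002],
  [0, 0, 0.004],
  [0, 0, 0.005],
  [0, 0, 0.005],
  [0, 0, 0.005],
], yaw=[0, 0, 0, 0, 0], fingers=[1, 1, 1, 1, 1])

```text
t: 39.12
ee_pos: [0.6288, -0.0244, 0.0817]
tcp_rot: [0.702, 0.712, -0.0, -0.0]
ft_force: [-8.2, -1.0, 15.7]
opening: 0.033
grip_force: 65.3
```

Request:
arm_command([
  [0, 0, -0.002],
  [0, 0, -0.003],
  [0, 0, -0.003],
  [0, 0, -0.03],
  [0, 0, -0.08],
  [0, -0.06, -0.1],
  [0, -0.12, -0.1],
  [0, -0.15, -0.1],
], yaw=[0, 0, 0, 0, 0, 0, 0, 0], fingers=[0.4, 0, 0, 0, 0, 0, 0, 0])

```text
t: 40.12
ee_pos: [0.4755, -0.0258, 0.1767]
tcp_rot: [0.702, 0.712, -0.0, -0.001]
ft_force: [-0.3, -0.3, 0.6]
opening: 0.085
grip_force: 0.0
```

```bash
cat > cc.py <<'E'
# precise casting pose on table: foot outline centre from the top mask + marks
import sys; from h import *
x,y=map(float,sys.argv[1:3]); A=[]
for c in ["top","scene"]*3:
    snapshot(c); A+=[m["xyz"] for m in mark_of(c,"casting0") if np.hypot(m["xyz"][0]-x,m["xyz"][1]-y)<.05]
print(len(A),np.mean(A,0).round(4),np.std(A,0).round(4))
plan([*np.mean(A,0)[:2],.03],float(sys.argv[3]))
E
python3 cc.py .631 -.027 0; python3 cc.py .423 .07 -.377; python3 cs.py | grep rgb
```

```text
5 [ 0.6274 -0.0238  0.0475] [0.0012 0.0007 0.0017]
t 40.73 pos [ 0.4789 -0.0262  0.1771] phi 0.014 | travel [0.0003 0.1486 0.1471] yaw 0.014 rows 3.5 F [0.4 0.8 0.6] op 0.0852
5 [4.239e-01 7.030e-02 3.000e-04] [0.0011 0.0004 0.002 ]
t 41.33 pos [ 0.4784 -0.0262  0.1774] phi 0.014 | travel [ 0.0972 -0.0532  0.1473] yaw 0.391 rows 3.1 F [0.3 0.5 1. ] op 0.0853
0.96 [0.4   0.208] [0.059 0.087] deg 0.7 rgb [159. 160. 166.]
0.87 [ 0.633 -0.028] [0.06  0.089] deg 0.0 rgb [161. 162. 168.]
0.86 [0.629 0.33 ] [0.064 0.096] deg 89.9 rgb [ 46.5 135.  132. ]
0.84 [0.771 0.282] [0.063 0.091] deg 79.4 rgb [ 46. 134. 130.]
0.8 [0.798 0.058] [0.065 0.091] deg -68.6 rgb [ 45. 134. 131.]
0.68 [0.426 0.09 ] [0.023 0.084] deg -18.1 rgb [158. 159. 165.]
0.6 [0.249 0.487] [0.062 0.092] deg 53.4 rgb [155.  39.  37.]
```

The casting is seated at (0.6274, -0.0238, 0.048). Next is the middle casting.

Request:
arm_command([
  [0.035, -0.02, 0.0],
  [0.07, -0.04, 0.02],
  [0.097, -0.053, 0.05],
  [0.097, -0.053, 0.1],
  [0.097, -0.053, 0.147],
  [0.097, -0.053, 0.147],
  [0.097, -0.053, 0.147],
  [0.097, -0.053, 0.147],
], yaw=[0.15, 0.3, 0.391, 0.391, 0.391, 0.391, 0.391, 0.391], fingers=[0, 0, 0, 0, 0, 0, 0.6, 1])

```text
t: 42.62
ee_pos: [0.4266, 0.07, 0.0328]
tcp_rot: [0.827, 0.562, 0.002, 0.001]
ft_force: [0.7, 0.4, -0.1]
opening: 0.0514
grip_force: 0.0
```

Request:
arm_command([
  [0, 0, 0],
  [0, 0, 0],
  [0, 0, -0.03],
  [0, 0, -0.08],
  [0, 0, -0.14],
  [0, 0, -0.15],
  [0, 0, -0.15],
], yaw=[0, 0, 0, 0, 0, 0, 0], fingers=[1, 1, 1, 1, 1, 1, 1])

```text
t: 43.5
ee_pos: [0.424, 0.0701, 0.1804]
tcp_rot: [0.827, 0.562, 0.0, 0.0]
ft_force: [-0.3, 0.2, -2.9]
opening: 0.0333
grip_force: 61.1
```

```bash
python3 cc.py .423 .07 0.0; python3 p.py .46 .054 .18 .009
```

```text
3 [0.4244 0.0675 0.1458] [0.0012 0.0004 0.0017]
t 44.1 pos [0.424  0.0701 0.1801] phi -0.377 | travel [-0.0023  0.0014  0.1501] yaw -0.377 rows 2.5 F [-0.9 -0.7 -3. ] op 0.0331
t 44.1 pos [0.424  0.0701 0.1801] phi -0.377 | travel [-0.0017  0.0394  0.0001] yaw -0.386 rows 2.1 F [-0.9 -0.7 -3. ] op 0.0331
```

Request:
arm_command([
  [0.012, 0.04, 0],
  [0.024, 0.08, 0],
  [0.036, 0.12, 0],
  [0.048, 0.16, 0],
  [0.06, 0.1955, 0],
  [0.06, 0.1955, 0.03],
  [0.06, 0.1955, 0.065],
  [0.06, 0.1955, 0.065],
], yaw=[-0.08, -0.16, -0.24, -0.32, -0.386, -0.386, -0.386, -0.386], fingers=[1, 1, 1, 1, 1, 1, 1, 1])

```text
t: 45.1
ee_pos: [0.6243, 0.054, 0.1109]
tcp_rot: [0.704, 0.71, -0.003, -0.003]
ft_force: [-1.3, -0.0, -3.7]
opening: 0.0332
grip_force: 61.0
```

```bash
python3 near.py .628 .054 .03; python3 p.py .628 .054 .09 .009
```

```text
casting0 4 [0.6294 0.0526 0.0832] [[0.6267, 0.0532, 0.0786], [0.6303, 0.0547, 0.0821], [0.6275, 0.0506, 0.0854], [0.6331, 0.0519, 0.0868]]
nest0 4 [0.6291 0.0541 0.0501] [[0.6306, 0.0532, 0.0493], [0.628, 0.054, 0.0499], [0.6276, 0.0539, 0.0494], [0.6302, 0.0553, 0.0517]]
t 45.9 pos [0.6278 0.0539 0.1153] phi 0.009 | travel [0.0001 0.0002 0.0253] yaw 0.009 rows 0.4 F [ 0.7 -0.1 -3.2] op 0.0333
t 45.9 pos [0.6278 0.0539 0.1153] phi 0.009 | travel [0.0001 0.0002 0.0253] yaw 0.0 rows 0.4 F [ 0.7 -0.1 -3.2] op 0.0333
```

Request:
arm_command([
  [0.001, 0, 0.012],
  [0.001, 0, 0.018],
  [0.001, 0, 0.022],
  [0.001, 0, 0.026],
  [0.001, 0, 0.03],
  [0.001, 0, 0.033],
  [0.001, 0, 0.034],
  [0.001, 0, 0.034],
], yaw=[0, 0, 0, 0, 0, 0, 0, 0], fingers=[1, 1, 1, 1, 1, 1, 1, 1])

```text
t: 46.9
ee_pos: [0.6281, 0.0549, 0.0825]
tcp_rot: [0.704, 0.71, 0.0, 0.0]
ft_force: [-3.4, -0.6, 5.2]
opening: 0.0328
grip_force: 62.0
```

Seated with light contact. I'm releasing it and moving on to the third casting.

Request:
arm_command([
  [0, 0, -0.001],
  [0, 0, -0.001],
  [0, 0, -0.001],
  [0, 0, -0.05],
  [0, 0, -0.1],
  [0.04, -0.045, -0.1],
  [0.08, -0.09, -0.1],
  [0.08, -0.09, -0.1],
], yaw=[0, 0, 0, 0, 0, 0, 0, 0], fingers=[0.4, 0, 0, 0, 0, 0, 0, 0])

```text
t: 47.9
ee_pos: [0.5336, 0.1363, 0.1804]
tcp_rot: [0.703, 0.712, -0.001, -0.001]
ft_force: [0.4, -0.1, 0.6]
opening: 0.0855
grip_force: 0.0
```

```bash
python3 cc.py .628 .054 0; python3 cc.py .398 .209 0.005; python3 cs.py | grep rgb
```

```text
5 [0.6306 0.0533 0.0506] [0.0014 0.0025 0.0011]
t 48.5 pos [0.5375 0.1337 0.1812] phi 0.008 | travel [-0.0812  0.0925  0.1512] yaw 0.008 rows 3.2 F [ 0.4  0.1 -0.5] op 0.0851
3 [3.954e-01 2.064e-01 1.000e-04] [0.0011 0.0017 0.0006]
t 49.1 pos [0.5372 0.1341 0.1813] phi 0.009 | travel [ 0.0736 -0.1411  0.1513] yaw 0.004 rows 3.7 F [-0.1  0.8 -0.5] op 0.0853
0.92 [0.634 0.058] [0.06  0.093] deg 0.2 rgb [163. 164. 170.]
0.88 [ 0.634 -0.028] [0.06  0.092] deg 0.0 rgb [163. 164. 170.]
0.71 [0.627 0.334] [0.061 0.084] deg -85.8 rgb [ 47. 138. 134.]
0.64 [0.25  0.488] [0.064 0.097] deg 54.8 rgb [156.  40.  38.]
0.57 [0.797 0.059] [0.062 0.09 ] deg -68.0 rgb [ 46. 137. 133.]
0.56 [0.77  0.281] [0.059 0.092] deg 79.3 rgb [ 46. 136. 133.]
```

Request:
arm_command([
  [0.026, -0.046, 0],
  [0.052, -0.092, 0.02],
  [0.0765, -0.1385, 0.05],
  [0.0765, -0.1385, 0.1],
  [0.0765, -0.1385, 0.149],
  [0.0765, -0.1385, 0.149],
  [0.0765, -0.1385, 0.149],
  [0.0765, -0.1385, 0.149],
], yaw=[0, 0, 0, 0, 0, 0, 0, 0], fingers=[0, 0, 0, 0, 0, 0, 0.6, 1])

```text
t: 50.4
ee_pos: [0.4006, 0.2101, 0.0349]
tcp_rot: [0.704, 0.71, 0.002, 0.001]
ft_force: [-0.3, 0.2, -0.0]
opening: 0.0515
grip_force: 0.0
```

Request:
arm_command([
  [0, 0, 0],
  [0, 0, 0],
  [0, 0, -0.03],
  [0, 0, -0.08],
  [0, 0, -0.14],
  [0, 0, -0.15],
  [0, 0, -0.15],
], yaw=[0, 0, 0, 0, 0, 0, 0], fingers=[1, 1, 1, 1, 1, 1, 1])

```text
t: 51.28
ee_pos: [0.3978, 0.2092, 0.1825]
tcp_rot: [0.704, 0.71, 0.0, 0.0]
ft_force: [-1.2, 0.7, -3.9]
opening: 0.0331
grip_force: 61.2
```

```bash
python3 cc.py .398 .209 0.0; python3 p.py .627 .132 .115 .009
```

```text
6 [0.3962 0.2077 0.1435] [0.0036 0.0024 0.0019]
t 51.88 pos [0.3979 0.2093 0.1821] phi 0.009 | travel [-0.0016 -0.0017  0.1521] yaw 0.009 rows 2.5 F [ 0.7  0.2 -4.5] op 0.0334
t 51.88 pos [0.3979 0.2093 0.1821] phi 0.009 | travel [-0.0794  0.2284  0.067 ] yaw 0.0 rows 4.2 F [ 0.7  0.2 -4.5] op 0.0334
```

Request:
arm_command([
  [-0.018, 0.05, 0],
  [-0.036, 0.1, 0],
  [-0.054, 0.15, 0],
  [-0.07, 0.2, 0],
  [-0.0785, 0.2285, 0],
  [-0.0785, 0.2285, 0.03],
  [-0.0785, 0.2285, 0.065],
  [-0.0785, 0.2285, 0.065],
], yaw=[0, 0, 0, 0, 0, 0, 0, 0], fingers=[1, 1, 1, 1, 1, 1, 1, 1])

```text
t: 52.88
ee_pos: [0.6235, 0.1324, 0.1127]
tcp_rot: [0.704, 0.71, -0.004, -0.003]
ft_force: [-1.2, 0.8, -3.5]
opening: 0.0332
grip_force: 61.3
```

```bash
python3 near.py .628 .132 .03; python3 p.py .627 .132 .09 .009
```

```text
casting0 4 [0.6246 0.1323 0.0801] [[0.624, 0.1353, 0.0736], [0.6229, 0.1293, 0.0825], [0.6283, 0.1339, 0.0812], [0.6233, 0.1306, 0.0831]]
nest0 4 [0.6291 0.1323 0.0538] [[0.6311, 0.1329, 0.052], [0.6269, 0.1321, 0.0551], [0.6293, 0.1321, 0.0568], [0.6292, 0.132, 0.0512]]
t 53.67 pos [0.6271 0.1329 0.1173] phi 0.009 | travel [-0.0009  0.0009  0.0273] yaw 0.009 rows 0.5 F [ 0.2  0.7 -3.9] op 0.033
t 53.67 pos [0.6271 0.1329 0.1173] phi 0.009 | travel [-0.0009 -0.0001  0.0273] yaw -0.0 rows 0.5 F [ 0.2  0.7 -3.9] op 0.033
```

Request:
arm_command([
  [0, 0.0005, 0.012],
  [0, 0.0005, 0.018],
  [0, 0.0005, 0.022],
  [0, 0.0005, 0.026],
  [0, 0.0005, 0.03],
  [0, 0.0005, 0.034],
  [0, 0.0005, 0.035],
  [0, 0.0005, 0.035],
], yaw=[0, 0, 0, 0, 0, 0, 0, 0], fingers=[1, 1, 1, 1, 1, 1, 1, 1])

```text
t: 54.68
ee_pos: [0.6281, 0.1329, 0.085]
tcp_rot: [0.704, 0.71, 0.0, 0.0]
ft_force: [-6.2, -1.4, 7.3]
opening: 0.0332
grip_force: 62.4
```

Request:
arm_command([
  [0, 0, -0.001],
  [0, 0, -0.001],
  [0, 0, -0.001],
  [0, 0, -0.05],
  [0, 0, -0.1],
  [0, -0.06, -0.1],
  [0, -0.12, -0.1],
  [0, -0.12, -0.1],
], yaw=[0, 0, 0, 0, 0, 0, 0, 0], fingers=[0.4, 0, 0, 0, 0, 0, 0, 0])

```text
t: 55.68
ee_pos: [0.5007, 0.1317, 0.179]
tcp_rot: [0.704, 0.711, -0.003, -0.003]
ft_force: [0.6, -0.2, -0.0]
opening: 0.0853
grip_force: 0.0
```

```bash
for y in -.024 .054 .132; do python3 near.py .628 $y .03 | grep cast; done; python3 mk.py knob pan pan_lip gate0; python3 -c "
from h import *
s=snapshot('scene');save(s,'loaded',(180,120,480,340),2.6)"
```

```text
casting0 5 [ 0.6283 -0.0245  0.0474] [[0.6263, -0.0253, 0.0462], [0.6332, -0.0243, 0.0497], [0.6277, -0.0255, 0.0487], [0.6281, -0.0243, 0.0454], [0.6262, -0.0233, 0.0469]]
casting0 4 [0.6292 0.0546 0.0499] [[0.6282, 0.0536, 0.0511], [0.6281, 0.0556, 0.0478], [0.6293, 0.0544, 0.0526], [0.631, 0.0547, 0.048]]
casting0 4 [0.6248 0.1318 0.048 ] [[0.6277, 0.1329, 0.0475], [0.6213, 0.1292, 0.0495], [0.6261, 0.1343, 0.0476], [0.624, 0.1307, 0.0475]]
top knob [([0.6293, 0.1964, 0.0895], 0.81)]
top pan [([0.4415, -0.2047, 0.0], 0.59)]
top pan_lip [([0.4449, -0.1226, 0.0073], 0.59)]
top gate0 [([0.6312, 0.1323, 0.0525], 0.61), ([0.4695, 0.4417, 0.0054], 0.44), ([0.4673, 0.4224, 0.0512], 0.43)]
scene knob [([0.6286, 0.2, 0.0874], 0.94)]
scene pan [([0.4449, -0.2053, 0.0014], 0.98)]
scene pan_lip [([0.4385, -0.1197, 0.0017], 0.75)]
scene gate0 [([0.4614, 0.4208, 0.0549], 0.61), ([0.4679, 0.442, 0.0073], 0.54), ([0.4169, 0.4266, 0.0003], 0.48)]
```

View pics/loaded.png

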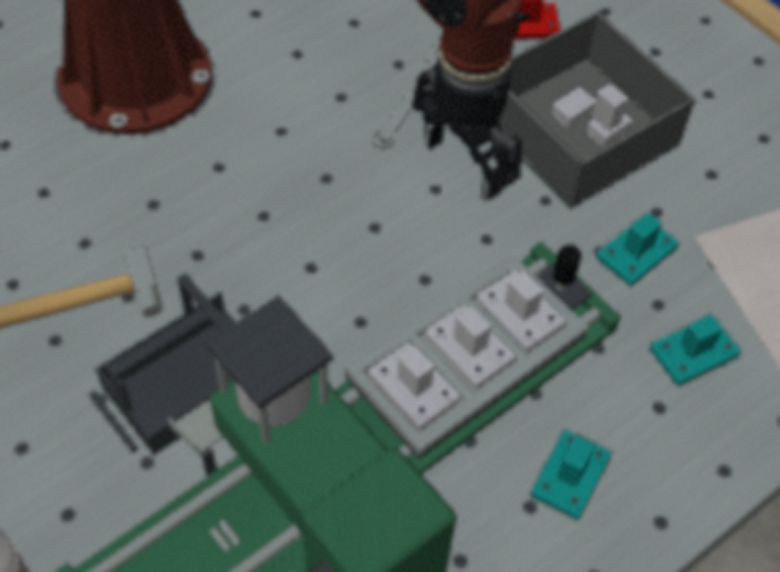

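All three castings are seated (scene-crop px (415,370), (472,330) and (523,295)). The pan is empty in its seat, the three gates are in the bin, and the carriage is at the loading end. Now I grip the knob to push.

```bash
python3 p.py .6278 .2015 .084 .009
```

```text
t 58.62 pos [0.5077 0.1318 0.1823] phi 0.009 | travel [0.0686 0.1208 0.0983] yaw -0.0 rows 2.8 F [-0.2  0.2  0.6] op 0.0855
```

Request:
arm_command([
  [0.023, 0.04, 0],
  [0.046, 0.08, 0],
  [0.0685, 0.121, 0],
  [0.0685, 0.121, 0.05],
  [0.0685, 0.121, 0.096],
  [0.0685, 0.121, 0.096],
  [0.0685, 0.121, 0.096],
  [0.0685, 0.121, 0.096],
], yaw=[0, 0, 0, 0, 0, 0, 0, 0], fingers=[0, 0, 0, 0, 0, 0, 0.6, 1])

```text
t: 59.62
ee_pos: [0.6305, 0.2019, 0.0898]
tcp_rot: [0.704, 0.71, 0.002, 0.002]
ft_force: [0.2, -0.5, 0.1]
opening: 0.0515
grip_force: 0.0
```

Request:
arm_command([
  [0, 0, 0],
  [0, 0, 0],
  [0, 0, 0],
  [0, 0, 0],
], yaw=[0, 0, 0, 0], fingers=[1, 1, 1, 1])

```text
t: 60.12
ee_pos: [0.6269, 0.2018, 0.089]
tcp_rot: [0.704, 0.71, -0.001, -0.001]
ft_force: [-6.9, -0.1, 8.9]
opening: 0.0261
grip_force: 59.8
```

```bash
python3 p.py .6294 .0215 .084 .009;  python3 mk.py knob
```

```text
t 60.12 pos [0.6269 0.2018 0.089 ] phi 0.009 | travel [-0.1803  0.0009  0.005 ] yaw 0.0 rows 3.0 F [-6.9 -0.1  8.9] op 0.0261
top knob [([0.6246, 0.2008, 0.0896], 0.85), ([0.5378, -0.498, 0.0016], 0.64)]
scene knob [([0.6266, 0.2035, 0.0847], 0.82)]
```

Request:
arm_command([
  [-0.008, 0, 0],
  [-0.022, 0, 0],
  [-0.042, 0, 0],
  [-0.064, 0, 0],
  [-0.086, 0, 0],
  [-0.108, 0, 0],
  [-0.126, 0, 0],
  [-0.14, 0, 0],
], yaw=[0, 0, 0, 0, 0, 0, 0, 0], fingers=[1, 1, 1, 1, 1, 1, 1, 1])

```text
t: 61.32
ee_pos: [0.6281, 0.0612, 0.089]
tcp_rot: [0.704, 0.71, -0.001, -0.001]
ft_force: [-7.1, 1.4, 10.2]
opening: 0.0259
grip_force: 59.9
```

Request:
arm_command([
  [-0.008, 0, 0],
  [-0.017, 0, 0],
  [-0.026, 0, 0],
  [-0.033, 0, 0],
  [-0.038, 0, 0],
  [-0.04, 0, 0],
  [-0.04, 0, 0],
  [-0.04, 0, 0],
], yaw=[0, 0, 0, 0, 0, 0, 0, 0], fingers=[1, 1, 1, 1, 1, 1, 1, 1])

```text
t: 62.32
ee_pos: [0.6284, 0.0217, 0.089]
tcp_rot: [0.704, 0.71, -0.001, -0.001]
ft_force: [-6.6, 0.6, 10.5]
opening: 0.0262
grip_force: 59.9
```

```bash
python3 p.py .6294 .0215 .084 .009;  python3 mk.py knob nest0 casting0
```

```text
t 62.33 pos [0.6284 0.0217 0.089 ] phi 0.009 | travel [-0.0002  0.001   0.005 ] yaw 0.0 rows 0.1 F [-6.6  0.6 10.5] op 0.0262
top knob [([0.6265, 0.0172, 0.0894], 0.79)]
top nest0 [([0.6334, -0.0488, 0.0531], 0.98), ([0.6324, -0.1284, 0.0522], 0.92), ([0.6332, -0.2035, 0.046], 0.56)]
top casting0 [([0.7761, 0.2828, -0.0004], 0.97), ([0.6285, -0.1268, 0.0497], 0.92), ([0.2551, 0.4917, -0.0029], 0.79), ([0.6284, -0.0448, 0.045], 0.65), ([0.804, 0.0572, 0.0001], 0.6), ([0.6301, -0.204, 0.0469], 0.45)]
scene knob [([0.6298, 0.0231, 0.0897], 0.71)]
scene nest0 [([0.631, -0.2073, 0.0504], 0.9), ([0.63, -0.1222, 0.0512], 0.62), ([0.6324, -0.2064, 0.0049], 0.58), ([0.3537, -0.514, -0.0007], 0.5)]
scene casting0 [([0.7764, 0.2837, 0.003], 0.87), ([0.63, -0.2049, 0.0503], 0.69), ([0.6255, -0.0498, 0.0471], 0.6), ([0.632, 0.3347, 0.0011], 0.59), ([0.8021, 0.0578, -0.0008], 0.57), ([0.6323, -0.1271, 0.0521], 0.56)]
```

Request:
arm_command([
  [-0.002, 0, 0],
  [-0.002, 0, 0],
  [-0.002, 0, 0],
], yaw=[0, 0, 0], fingers=[1, 1, 1])

```text
t: 63.1
ee_pos: [0.6284, 0.0215, 0.089]
tcp_rot: [0.704, 0.71, 0.0, -0.002]
ft_force: [-7.1, 6.2, 9.6]
opening: 0.0264
grip_force: 59.9
```

Request:
arm_command([
  [0.002, 0, 0],
  [0.004, 0, 0],
  [0.004, 0, 0],
  [0.004, 0, 0],
], yaw=[0, 0, 0, 0], fingers=[1, 1, 1, 1])

```text
t: 63.6
ee_pos: [0.6285, 0.022, 0.089]
tcp_rot: [0.704, 0.71, -0.002, -0.0]
ft_force: [-8.1, -2.7, 9.4]
opening: 0.0263
grip_force: 59.9
```

The carriage stays put under ±2 mm nudges (+6.2 and -2.7 N), so it's in the detent. I'm releasing the knob and backing off.

Request:
arm_command([
  [-0.0015, 0, 0],
  [-0.0015, 0, 0],
  [-0.0015, 0, 0],
  [-0.0015, 0, 0],
  [-0.0015, 0, 0],
  [-0.0015, 0, -0.04],
  [-0.0015, 0, -0.09],
  [-0.0015, 0, -0.14],
], yaw=[0, 0, 0, 0, 0, 0, 0, 0], fingers=[1, 0.5, 0, 0, 0, 0, 0, 0])

```text
t: 64.6
ee_pos: [0.6294, 0.022, 0.2272]
tcp_rot: [0.704, 0.71, -0.0, -0.0]
ft_force: [1.4, 1.0, -0.8]
opening: 0.0854
grip_force: 0.0
```

Request:
arm_command([
  [0.04, -0.03, 0],
  [0.08, -0.06, 0],
  [0.12, -0.09, 0],
  [0.16, -0.12, 0],
  [0.2, -0.14, 0],
  [0.2, -0.14, 0],
  [0.2, -0.14, 0],
], yaw=[0, 0, 0, 0, 0, 0, 0], fingers=[0, 0, 0, 0, 0, 0, 0])

```text
t: 65.47
ee_pos: [0.4881, 0.2205, 0.2263]
tcp_rot: [0.704, 0.71, -0.0, 0.0]
ft_force: [0.5, -0.5, -0.3]
opening: 0.0855
grip_force: 0.0
```

```bash
python3 mk.py knob casting0 pan pan_lip gate0; python3 -c "
from h import *
s=snapshot('scene');save(s,'end',(100,100,480,385),2)"
```

```text
top knob [([0.6295, 0.0183, 0.0895], 0.56)]
top casting0 [([0.2507, 0.4928, -0.0021], 0.94), ([0.6301, 0.3347, 0.0014], 0.84), ([0.6324, -0.046, 0.0489], 0.74), ([0.6286, -0.1247, 0.0511], 0.66), ([0.7996, 0.0568, -0.0021], 0.6), ([0.7752, 0.2862, -0.0046], 0.56), ([0.6285, -0.2028, 0.0447], 0.44)]
top pan [([0.4429, -0.2051, -0.0036], 0.97)]
top pan_lip [([0.4442, -0.1214, 0.0059], 0.77), ([0.6266, -0.2029, 0.0453], 0.62), ([0.6325, -0.0447, 0.0536], 0.57)]
top gate0 [([0.465, 0.4255, 0.0539], 0.62), ([0.4165, 0.4256, 0.0073], 0.56)]
scene knob [([0.6315, 0.0222, 0.0885], 0.7)]
scene casting0 [([0.6322, 0.3342, 0.001], 0.93), ([0.6248, -0.0531, 0.0483], 0.88), ([0.8009, 0.0578, -0.0008], 0.72), ([0.6303, -0.2046, 0.0485], 0.68), ([0.7748, 0.2802, -0.0002], 0.66), ([0.6319, -0.1255, 0.0483], 0.59)]
scene pan [([0.4444, -0.2036, -0.0016], 0.78), ([0.6329, -0.2059, 0.0038], 0.59)]
scene pan_lip [([0.4412, -0.1188, 0.0067], 0.61)]
scene gate0 [([0.4689, 0.4413, 0.0087], 0.69), ([0.4167, 0.4244, 0.0016], 0.5)]
```

View pics/end.png

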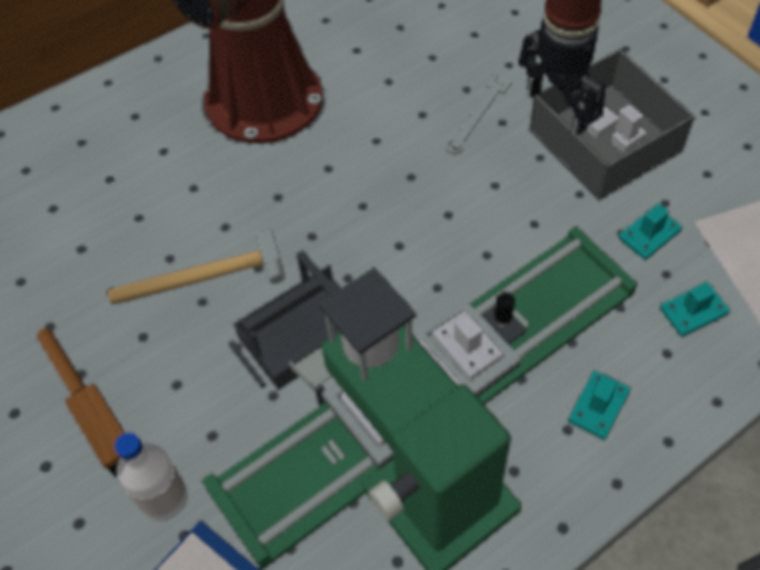

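The carriage is at the first station with the knob at px (504,308). The pan is seated at (285,340), the gates are in the bin at (620,125), and the bystanders haven't moved. I'm handing the job in.

```bash
python3 -c "
from rig import ticket
print(ticket.close_job())"
```

```text
the job is handed in; nothing more can be done
None
```

I handed in the job with all steps done: three gates are in the remelt bin, the empty pan is back in its seat with its nose to the loading end, all three castings are seated stub up in the nests, and the carriage is in the first-station detent; no verdict came back.

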